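Find the bit case that rattles and hold it out

TASK

One of the three blue sealed bit cases has a steel piece loose inside: lift the cases one at a time and rock them end to end in the air (each end well down in turn, about 25 degrees) until you feel the one that rattles. Stand any silent one you lifted back upright about where they stood, and leave everything else on the bench alone. Then hold the rattling case out level, about a hand's breadth above the middle of the green mat, and finish while still holding it there.

Things in the scene. Friction and masses are not known exactly. Their poses are not given: they have to be found in the camera images.
- case_1: one of three blue sealed bit cases that look the same (black seam line, grey end latches, grey top panel): rigid box 110 long (own x) x 46 wide (own y) x 56 high (own z), origin at the centre of its underside. 0.3 to 0.6 kg at random, so weight tells nothing. Stands flat, long side within 26 degrees of the robot's forward direction, 25 mm or more free beside it; grasp across the 46 mm at the middle
- case_2: another of the three, just like case_1. Which of the three rattles and which stands where must be found out. The rattling one holds a 0.2 kg steel piece that slides along the case's own x with 64 mm of play and knocks on the ends; tipped end down beyond 9 degrees it slides (0.3 s to cross at 25 degrees), and it stays where it lies when the case is level
- case_3: another of the three, just like case_1. Held level at its middle, the rattling case loads the gripper with a moment (about the horizontal axis across the case) that differs by about 0.1 N m between loose piece at one end and at the other; a silent case's moment, though not zero because its fixed contents lie off centre, changes by under 0.03 after tipping
- mat: green hand-over mat fixed flat on the bench on the far side of the cases, 100 (own x) x 200 (own y) x 3 thick; origin at the centre of its underside, on the bench
- sanding_block: loose cork sanding block with a red-brown abrasive face, 92 x 57 x 28 high; not to be disturbed; origin at the centre of its underside
- tape_measure: loose yellow pocket tape measure, about 75 x 36 x 56 high; not to be disturbed; origin at the centre of its underside
- glue_bottle: loose white glue bottle with a red cap, 56 across, 150 high; not to be disturbed; origin at the centre of its underside
- paint_tin: loose steel paint tin with a white label, 90 across, 110 high; not to be disturbed; origin at the centre of its underside
- screwdriver: loose red-handled screwdriver lying flat, 200 long; not to be disturbed; origin on its long axis
- offcut: loose pale wood offcut, 140 x 70 x 30 high; not to be disturbed; origin at the centre of its underside
- square_block: loose brown wood block, 50 x 100 x 45 high; not to be disturbed; origin at the centre of its underside
Things that resemble listed ones, but are neither listed nor needed, are in the scene too. Leave any pink look-alike of the case_2 alone.

How it is judged:
On the way, in this order (a step that is already met when the one before it is completed fails the run):
1. the rattling case is in the air with one end tipped well down (15 degrees or more) (((distance between case_1 and loose_bit below 0.06 m and height (world z) of case_1 above 0.02 m and (angle between case_1's own x axis and vertical below 1.3108 rad or angle between case_1's own x axis and vertical above 1.8308 rad)) or (distance between case_2 and loose_bit below 0.06 m and height (world z) of case_2 above 0.02 m and (angle between case_2's own x axis and vertical below 1.3108 rad or angle between case_2's own x axis and vertical above 1.8308 rad)) or (distance between case_3 and loose_bit below 0.06 m and height (world z) of case_3 above 0.02 m and (angle between case_3's own x axis and vertical below 1.3108 rad or angle between case_3's own x axis and vertical above 1.8308 rad)))), for 0.05 s.
2. it is brought back through level (within about 8 degrees), still in the air (((distance between case_1 and loose_bit below 0.06 m and height (world z) of case_1 above 0.02 m and angle between case_1's own z axis and vertical below 0.15 rad) or (distance between case_2 and loose_bit below 0.06 m and height (world z) of case_2 above 0.02 m and angle between case_2's own z axis and vertical below 0.15 rad) or (distance between case_3 and loose_bit below 0.06 m and height (world z) of case_3 above 0.02 m and angle between case_3's own z axis and vertical below 0.15 rad))), for 0.02 s.
3. it is tipped end down once more (15 degrees or more), as in rocking to the other side (((distance between case_1 and loose_bit below 0.06 m and height (world z) of case_1 above 0.02 m and (angle between case_1's own x axis and vertical below 1.3108 rad or angle between case_1's own x axis and vertical above 1.8308 rad)) or (distance between case_2 and loose_bit below 0.06 m and height (world z) of case_2 above 0.02 m and (angle between case_2's own x axis and vertical below 1.3108 rad or angle between case_2's own x axis and vertical above 1.8308 rad)) or (distance between case_3 and loose_bit below 0.06 m and height (world z) of case_3 above 0.02 m and (angle between case_3's own x axis and vertical below 1.3108 rad or angle between case_3's own x axis and vertical above 1.8308 rad)))), for 0.05 s.
At the end, for the whole second after the job is handed in: The rattling case is held still by the fingers, level within 8 degrees, its underside 50 to 200 mm above the bench and its centre within 40 mm of the mat's centre seen from above; the other two cases stand upright on the bench within 60 mm of where they started (((distance between case_1 and loose_bit below 0.06 m and horizontal distance between case_1 and mat below 0.04 m and height (world z) of case_1 between 0.05 and 0.2 m and angle between case_1's own z axis and vertical below 0.14 rad and linear speed of case_1 below 0.03 m/s and contact force between case_1 and the fingers above 2 N) or (not (distance between case_1 and loose_bit below 0.06 m) and height (world z) of case_1 below 0.008 m and angle between case_1's own z axis and vertical below 0.08 rad and distance of case_1 from where it was at the start of the episode below 0.06 m and linear speed of case_1 below 0.02 m/s)) and ((distance between case_2 and loose_bit below 0.06 m and horizontal distance between case_2 and mat below 0.04 m and height (world z) of case_2 between 0.05 and 0.2 m and angle between case_2's own z axis and vertical below 0.14 rad and linear speed of case_2 below 0.03 m/s and contact force between case_2 and the fingers above 2 N) or (not (distance between case_2 and loose_bit below 0.06 m) and height (world z) of case_2 below 0.008 m and angle between case_2's own z axis and vertical below 0.08 rad and distance of case_2 from where it was at the start of the episode below 0.06 m and linear speed of case_2 below 0.02 m/s)) and ((distance between case_3 and loose_bit below 0.06 m and horizontal distance between case_3 and mat below 0.04 m and height (world z) of case_3 between 0.05 and 0.2 m and angle between case_3's own z axis and vertical below 0.14 rad and linear speed of case_3 below 0.03 m/s and contact force between case_3 and the fingers above 2 N) or (not (distance between case_3 and loose_bit below 0.06 m) and height (world z) of case_3 below 0.008 m and angle between case_3's own z axis and vertical below 0.08 rad and distance of case_3 from where it was at the start of the episode below 0.06 m and linear speed of case_3 below 0.02 m/s))); the arm keeps its last pose, push and grip.
It fails at once if a bystander is pushed more than 25 mm or knocked over (distance of any of sanding_block, tape_measure, glue_bottle, paint_tin, screwdriver, offcut, square_block from where it was at the start of the episode above 0.025 m).
It also fails if it takes over 72 s, if anything falls off the work surface, if the arm or the gripper's body presses on something with over 40 N, if the wrist force passes 120 N, or if a joint passes its speed limit or range.

ROBOT

A 6-joint arm with a two-finger parallel gripper is mounted at the origin on the work surface. World frame = base frame: x ahead of the robot, y to its left, z up, the work surface at z = 0. Lengths are in m, angles in rad, forces in N, time in s.
With the tool pointing down it reaches from about 0.375 to 0.75 m from the base axis. Payload 9 kg.
Tool frame: the origin (TCP) lies midway between the tips of the shut fingers; the grasp point (between the pads) lies 19 mm behind it (arm.grip_depth is the distance from the TCP to the grasp point, in m); z points along the fingers, y is the direction in which the jaws open and shut (so a half turn about z gives the same grasp; the last joint's range is limited). The gripper opens to 85 mm and grips with 20 to 120 N. Pads are 22 mm wide; open, the fingers measure 114 mm over their backs; the gripper's body (76 mm by 85 mm) begins 54 mm behind the grasp point. The pads swing forward as they close: fully open they stand 13 mm farther back than shut.
Start: joints at [-0.218, 0.104, 0.097, 1.564, 0, 1.353], TCP at [0.6, 0, 0.191] pointing down, gripper open.
Joint ranges: [-2.99, 2.99], [-0.84, 1.86], [-1.1, 1.16], [-1.84, 2.11], [-1.51, 1.56], [-3.14, 3.14]. Speed limits (rad/s): [2.22, 2.22, 2.57, 3.14, 3.14, 3.14].

INTERFACE

Orientations are given as [roll, pitch, yaw] about the fixed x, y, z axes, in that order (R = Rz(yaw) Ry(pitch) Rx(roll)).
In Python, from plant import arm, vision gives the robot as it stands.
- The arm moves only by the shell command python3 -m creep 'ROWS'. ROWS is JSON, a list of rows, each a list of 5 numbers: the finger opening in mm, from 0 to 85.4, then the shift along the tool's x, y, z scaled (see below), then the turn about the tool's z scaled (see below). In form: [[gripper, x, y, z, twist], ...]. A call has 1 to 10 rows; each row is the pose to reach, as a shift and turn from the pose commanded when the call began, along the tool's axes at that moment; what a row does not reach only later rows make up. The controller multiplies each number of a shift by 0.4 m and each number of a turn by 1.5 rad. A row lasts 1/8 s, in which the tool goes at most 62.5 mm and 10.7 degrees, less where a joint would pass 70% of its speed; a pose out of reach is approached as far as the arm can. A call with a number of a shift or a turn outside -1 to 1 is refused whole. A call with a gripper value outside its range is refused whole. The fingers move at their own pace and stop on an object; the grip force is fixed at half the most. Time passes only in rows, so rows that repeat a pose let the fingers close. It gives the time, the measured TCP pose, the force and the opening at its end, in the units of the state.
- arm.get_obs(): the state, without advancing time (a new reading comes with each control period).
- vision.read_camera(name): name is "scene" or "side" or "wrist"; returns the picture (384x512x3 uint8, red, green, blue); there is no depth.
- vision.get_calibration(name): a dict with "camera_matrix" (3x3 intrinsics, pixels), "world_from_camera" (4x4, takes a point from camera to world coordinates); the wrist camera has in their place "hand_eye" (4x4, takes a point from camera to tool coordinates, whose origin is the TCP and whose axes are the flange's). Camera axes: x right, y up, looking along -z (the intrinsics and any distortion apply to the point x, -y, -z); pixel columns grow to the right and rows downward; lengths in m; the calibration is good to about 2 mm. A picture is of the moment at which its call begins: read the wrist's pose just before it. get_calibration takes no time and is no camera call.
- arm.hand_in(): hands the job in, once; it reports no verdict.
The state is a dict: "clock": time; "qpos": joint angles; "qvel": joint speeds; "tau": joint torques, N m; "ee_pos": TCP position; "ee_rot": TCP orientation; "contact_force": force on the tool from outside, world axes, zero at the start; "torque": the same for the moment, N m; "opening": opening from 0.0 (shut) to 1.0 (fully open).
Only numpy, scipy, OpenCV 4.12 (cv2) and the standard library are available. Lean on these libraries where they do the work, as an engineer would, in place of code of your own. Each camera call takes 0.05 s, during which the arm holds its last target.

## Working session

There is one attempt and no reset: what is moved stays moved. The work goes in short steps, Python scripts to look and compute and a shell command to move; the robot and the scene stay as the last step left them, time stands still between calls to the robot, and variables do not carry over. Pictures are saved under pics/ and viewed, and the job is handed in when it is done.

```bash
ls -la; mkdir -p pics
cat > h.py <<'E'
import numpy as np,cv2
from plant import arm,vision
from scipy.spatial.transform import Rotation as R
def snap(n,f): 
    im=vision.read_camera(n); cv2.imwrite('pics/'+f,im[:,:,::-1]); return im
def ray(n,u,v,T=None):
    c=vision.get_calibration(n);K=np.array(c['camera_matrix'])
    T=np.array(c['world_from_camera']) if T is None else T
    d=np.linalg.inv(K)@[u,v,1]; d=np.array([d[0],-d[1],-d[2]])
    return T[:3,3],T[:3,:3]@d
def at(n,u,v,z,T=None):
    o,d=ray(n,u,v,T); return o+d*(z-o[2])/d[2]
def wristT(o):
    H=np.array(vision.get_calibration('wrist')['hand_eye']);M=np.eye(4)
    M[:3,:3]=R.from_euler('xyz',o['ee_rot']).as_matrix();M[:3,3]=o['ee_pos'];return M@H
E
python3 - <<'E'
from h import *
o=arm.get_obs();print(o)
for n in['scene','side','wrist']:
    snap(n,n+'0.png');print(n,vision.get_calibration(n))
E
python3 -m creep --help | head -30; python3 -c "
from plant import arm,vision;print(dir(arm),dir(vision))"
```

```text
total 12
drwxr-xr-x  3 agent agent 4096 Dec  6 13:03 .
drwxr-xr-x 23 root  root  4096 Dec  6 13:03 ..
drwxr-xr-x  2 agent agent 4096 Dec  6 13:03 pics
{'clock': 0.0, 'qpos': array([-2.17720149e-01,  1.04708516e-01,  9.64365346e-02,  1.56391786e+00,
        1.36469396e-05,  1.35310371e+00]), 'qvel': array([ 0.00032082, -0.00052126,  0.00082681, -0.00015899,  0.00165046,
        0.00118479]), 'tau': array([ 7.03431251e-04, -5.56934094e+01,  5.03644359e+01,  1.70058967e-02,
       -2.22691165e-04, -8.28643181e-07]), 'ee_pos': array([5.99592951e-01, 9.22925577e-05, 1.90598968e-01]), 'ee_rot': array([-3.14023497e+00, -3.14292369e-04,  1.57076858e+00]), 'contact_force': array([0.47168384, 0.36486741, 0.74767976]), 'torque': array([-0.00895593,  0.04468049, -0.00555709]), 'opening': 0.9998132200880753}
scene {'camera_matrix': array([[427.3800455 ,   0.        , 248.58615225],
       [  0.        , 427.3800455 , 182.23148841],
       [  0.        ,   0.        ,   1.        ]]), 'world_from_camera': array([[-0.24473734, -0.84183617,  0.48105665,  1.28502062],
       [ 0.96952927, -0.2180036 
[... 1277 characters left out ...]
, '__gt__', '__hash__', '__init__', '__init_subclass__', '__le__', '__lt__', '__module__', '__ne__', '__new__', '__reduce__', '__reduce_ex__', '__repr__', '__setattr__', '__sizeof__', '__str__', '__subclasshook__', '__weakref__', 'get_obs', 'grip_depth', 'hand_in'] ['__class__', '__delattr__', '__dict__', '__dir__', '__doc__', '__eq__', '__format__', '__ge__', '__getattribute__', '__getstate__', '__gt__', '__hash__', '__init__', '__init_subclass__', '__le__', '__lt__', '__module__', '__ne__', '__new__', '__reduce__', '__reduce_ex__', '__repr__', '__setattr__', '__sizeof__', '__str__', '__subclasshook__', '__weakref__', 'get_calibration', 'read_camera']invalid input: not JSON, or not a number
```

View pics/scene0.png

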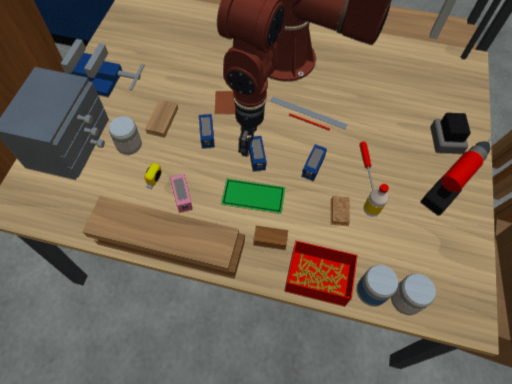

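View pics/side0.png

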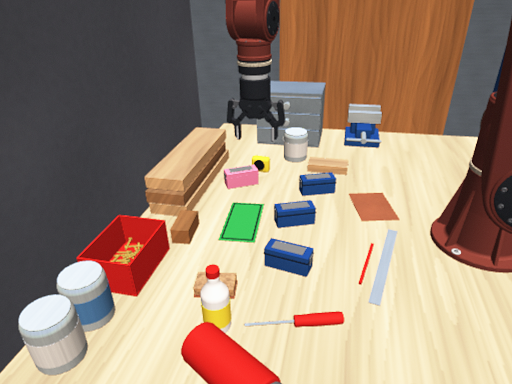

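View pics/wrist0.png

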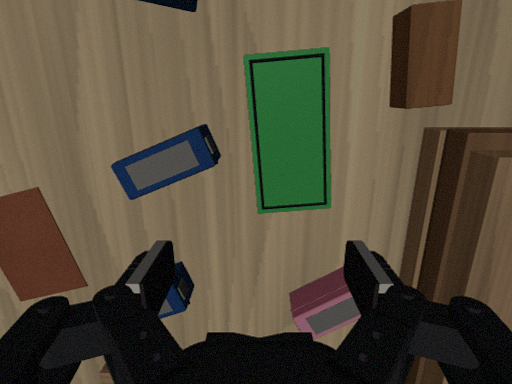

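Run:
```python
import cv2
im=cv2.imread('pics/scene0.png');c=im[95:225,185:345];cv2.imwrite('pics/c1.png',cv2.resize(c,None,fx=5,fy=4.6,interpolation=cv2.INTER_CUBIC))
im=cv2.imread('pics/side0.png');c=im[165:285,215:345];cv2.imwrite('pics/c2.png',cv2.resize(c,None,fx=5,fy=5,interpolation=cv2.INTER_CUBIC))
```

```text
(no output)
```

View pics/c1.png

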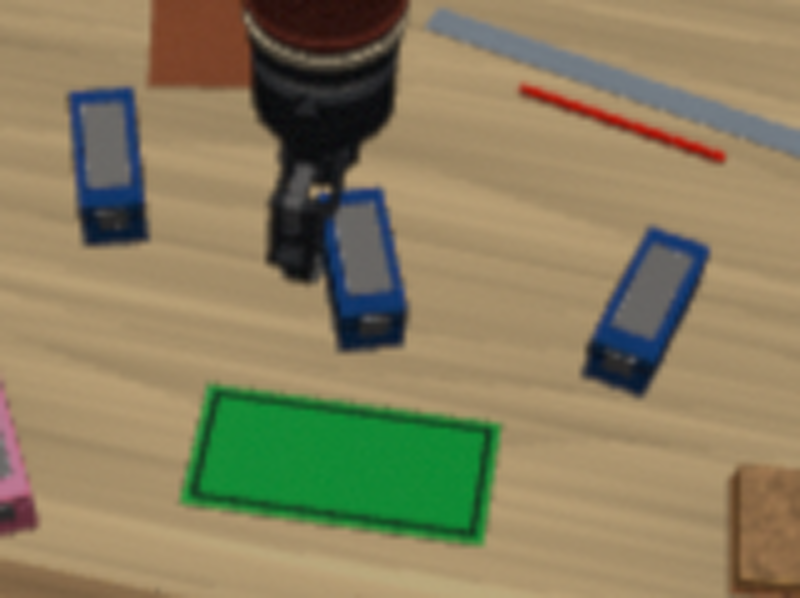

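View pics/c2.png

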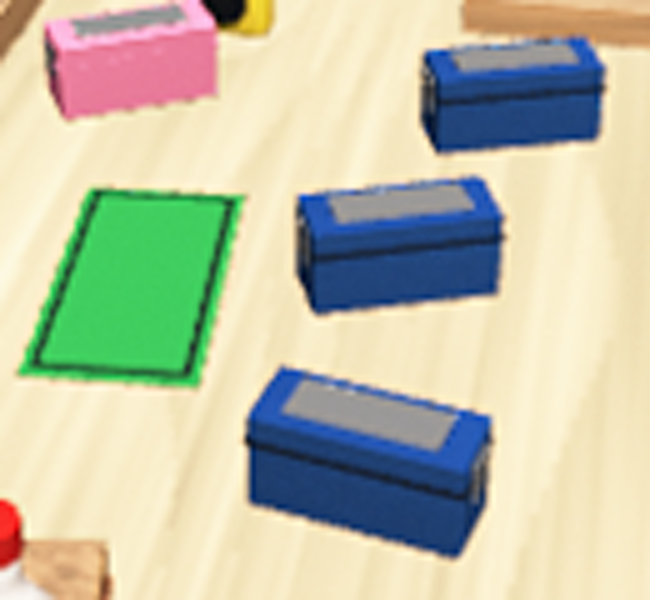

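Run:
```python
from h import *
S={'A':[(652,230),(708,248),(648,360),(590,340)],'B':[(323,195),(382,190),(406,308),(335,317)],'C':[(68,93),(133,88),(143,206),(80,210)],'mat':[(210,384),(500,425),(482,544),(182,502)]}
D={'A':[(283,368),(492,415),(467,465),(247,410)],'B':[(297,195),(484,178),(502,215),(313,236)],'C':[(423,50),(586,38),(604,65),(436,80)],'mat':[(95,188),(245,197),(200,385),(20,373)]}
for k in S:
    for n,pp,f in(('scene',S,lambda x,y:(185+x/5-.4,95+y/4.6-.4)),('side',D,lambda x,y:(215+x/5-.4,165+y/5-.4))):
        P=np.array([at(n,*f(*p),0.003 if k=='mat' else .056)[:2] for p in pp[k]])
        print(k,n,P.mean(0).round(4)); print((P*1000).round().tolist(), [round(np.linalg.norm(P[i]-P[i-1])*1000) for i in range(4)])
```

```text
A scene [0.4819 0.1984]
[[427.0, 190.0], [433.0, 230.0], [537.0, 207.0], [531.0, 167.0]] [107, 40, 107, 40]
A side [0.4781 0.2015]
[[526.0, 174.0], [422.0, 191.0], [429.0, 231.0], [536.0, 210.0]] [38, 105, 40, 109]
B scene [0.4946 0.0042]
[[452.0, -33.0], [438.0, 5.0], [535.0, 44.0], [554.0, 1.0]] [107, 41, 105, 48]
B side [0.4907 0.0102]
[[549.0, 10.0], [448.0, -29.0], [434.0, 10.0], [532.0, 51.0]] [44, 108, 41, 107]
C scene [ 0.4484 -0.189 ]
[[405.0, -230.0], [389.0, -187.0], [493.0, -149.0], [507.0, -189.0]] [110, 46, 111, 43]
C side [ 0.445  -0.1837]
[[502.0, -185.0], [401.0, -221.0], [388.0, -184.0], [489.0, -145.0]] [42, 108, 39, 109]
mat scene [0.6395 0.0283]
[[599.0, -74.0], [583.0, 122.0], [680.0, 131.0], [696.0, -66.0]] [98, 197, 97, 197]
mat side [0.636 0.032]
[[691.0, -62.0], [596.0, -69.0], [580.0, 126.0], [677.0, 134.0]] [197, 95, 195, 98]
```

```bash
python3 -m creep '[[85,0,0.1,-0.05,0],[85,0,0.2,-0.1,0],[85,0,0.3,-0.15,0],[85,0,0.4,-0.15,0],[85,0,0.5,-0.15,0],[85,0,0.6,-0.15,0],[85,0,0.6,-0.15,0]]'; python3 -c "
from h import *
o=arm.get_obs();print(o['qpos'],o['ee_pos'],o['ee_rot'])"
```

```text
clock: 1.02
ee_pos: [0.8045, -0.0, 0.2282]
ee_rot: [3.101, 0.002, 1.571]
contact_force: [-0.2, -0.4, 0.9]
opening: 0.993
[-0.16393313  0.87182415  1.15301028  1.81178364  0.00488934  1.4068946 ] [ 8.04479184e-01 -1.30511094e-05  2.28172210e-01] [3.10113502e+00 1.73753643e-03 1.57082806e+00]
```

```bash
python3 -m creep '[[85,0,0.1,0,0],[85,0,0.2,0,0],[85,0,0.3,0,0],[85,0,0.5,0,0],[85,0,0.5,0,0]]'; python3 -c "
from h import *
o=arm.get_obs();print(o['qpos'],o['ee_pos'],o['ee_rot'])"
```

```text
clock: 1.65
ee_pos: [0.864, -0.0006, 0.1851]
ee_rot: [3.024, 0.006, 1.57]
contact_force: [0.7, -0.3, -1.5]
opening: 0.997
[-0.15610795  0.93175638  1.15521239  1.67730665  0.01200241  1.41540436] [ 8.63956019e-01 -6.11583013e-04  1.85132924e-01] [3.02420264 0.00628167 1.57041385]
```

```bash
python3 -m creep '[[85,0,0.2,-0.2,0],[85,0,0.4,-0.4,0],[85,0,0.6,-0.4,0],[85,0,0.8,-0.4,0],[85,0,0.8,-0.4,0],[85,0,0.8,-0.4,0]]'; python3 -c "
from h import *
o=arm.get_obs();print(o['qpos'],o['ee_pos'],o['ee_rot'])"
```

```text
clock: 2.4
ee_pos: [0.8774, -0.0006, 0.234]
ee_rot: [2.951, 0.01, 1.57]
contact_force: [0.3, -0.2, -0.9]
opening: 0.998
[-0.1566958   0.87640198  1.15508764  1.65958012  0.01969024  1.41600986] [ 8.77406331e-01 -5.73727120e-04  2.34030501e-01] [2.95094373 0.00999766 1.56980637]
```

```bash
python3 -m creep '[[85,0,1,0,0],[85,0,1,0,0],[85,0,1,0,0],[85,0,1,0,0],[85,0,1,0,0],[85,0,1,0,0]]'; python3 -c "
from h import *
o=arm.get_obs();print(o['qpos'],o['ee_pos'],o['ee_rot'])"
```

```text
clock: 3.15
ee_pos: [0.9391, -0.0011, 0.189]
ee_rot: [2.874, 0.014, 1.569]
contact_force: [1.0, -0.2, -0.9]
opening: 1.0
[-0.1490922   0.94390788  1.1546401   1.51459779  0.02563968  1.42519887] [ 0.93913669 -0.00111358  0.18897097] [2.87380951 0.01380215 1.5688851 ]
```

```bash
python3 -m creep '[[85,0,-0.15,-0.04,0],[85,0,-0.3,-0.08,0],[85,0,-0.45,-0.12,0],[85,0,-0.6,-0.16,0],[85,0,-0.75,-0.2,0],[85,0,-0.9,-0.24,0],[85,0,-0.96,-0.26,0]]'; python3 -c "
from h import *
o=arm.get_obs();print(o['qpos'],o['ee_pos'],o['ee_rot'])"
```

```text
clock: 4.03
ee_pos: [0.5924, -0.0005, 0.1886]
ee_rot: [2.872, 0.014, 1.569]
contact_force: [-1.0, 0.3, 2.0]
opening: 0.993
[-0.25284467 -0.31153295 -0.32864783  1.28914041  0.05282965  1.32480652] [ 5.92431008e-01 -4.95101427e-04  1.88568428e-01] [2.87231637 0.014238   1.56904323]
```

```bash
python3 -m creep '[[85,0,-0.15,-0.04,0],[85,0,-0.3,-0.08,0],[85,0,-0.45,-0.12,0],[85,0,-0.6,-0.16,0],[85,0,-0.75,-0.2,0],[85,0,-0.9,-0.24,0],[85,0,-0.96,-0.26,0]]'; python3 -c "
from h import *
o=arm.get_obs();print(o['qpos'],o['ee_pos'],o['ee_rot'])"
```

```text
clock: 4.9
ee_pos: [0.3905, -0.0037, 0.2274]
ee_rot: [2.944, 0.003, 1.572]
contact_force: [-0.3, 0.2, -0.9]
opening: 0.995
[-0.4206631  -0.84128401 -0.59296414  1.6374607   0.07721915  1.15583029] [ 0.39052894 -0.00372844  0.22741962] [2.94440151 0.00340013 1.57179939]
```

```bash
cat > s.py <<'E'
from h import *
o=arm.get_obs();M=R.from_euler('xyz',o['ee_rot']).as_matrix();p=o['ee_pos']
z=M[:,2];print('t',round(o['clock'],2),'q',o['qpos'].round(3),'p',p.round(4),'x',M[:,0].round(3),'y',M[:,1].round(3),'z',z.round(3))
print('tilt out deg',round(np.degrees(np.arcsin((z[0]*p[0]+z[1]*p[1])/np.hypot(*p[:2]))),2),'F',o['contact_force'].round(2),'M',o['torque'].round(3),'Mtool',(M.T@o['torque']).round(3),'open',round(o['opening'],3))
E
python3 -m creep '[[85,0,-0.3,-0.05,0],[85,0,-0.3,-0.05,0]]';python3 s.py
```

```text
clock: 5.15
ee_pos: [0.3522, -0.007, 0.2478]
ee_rot: [3.008, -0.008, 1.574]
contact_force: [0.1, 0.4, 0.2]
opening: 0.994
t 5.15 q [-0.469 -0.841 -0.544  1.752  0.068  1.104] p [ 0.3522 -0.007   0.2478] x [-0.003  1.     0.008] y [0.991 0.002 0.134] z [ 0.134  0.009 -0.991]
tilt out deg 7.66 F [0.07 0.39 0.19] M [-0.033  0.113  0.025] Mtool [ 0.113 -0.029 -0.028] open 0.994
```

```bash
python3 -m creep '[[85,0,-0.3,-0.04,0.1],[85,0,-0.3,-0.04,0.2]]';python3 s.py;python3 -m creep '[[85,0,-0.3,0.04,0.1],[85,0,-0.3,0.04,0.2],[85,0,-0.3,0.04,0.2]]';python3 s.py
```

```text
clock: 5.4
ee_pos: [0.3125, -0.0123, 0.2746]
ee_rot: [3.076, -0.043, 1.271]
contact_force: [0.9, 0.7, -0.1]
opening: 0.997
t 5.4 q [-0.537 -0.841 -0.486  1.873  0.057  1.337] p [ 0.3125 -0.0123  0.2746] x [0.295 0.954 0.043] y [ 0.952 -0.298  0.065] z [ 0.075  0.022 -0.997]
tilt out deg 4.26 F [ 0.9   0.66 -0.11] M [-0.032  0.121  0.016] Mtool [ 0.107 -0.066 -0.016] open 0.997
clock: 5.78
ee_pos: [0.279, 0.0248, 0.2859]
ee_rot: [-3.136, -0.03, 0.977]
contact_force: [-0.1, 0.8, 0.1]
opening: 0.991
t 5.78 q [-0.435 -0.841 -0.461  1.952  0.03   1.73 ] p [0.279  0.0248 0.2859] x [0.56  0.828 0.03 ] y [ 0.829 -0.56  -0.005] z [ 0.012  0.028 -1.   ]
tilt out deg 0.83 F [-0.09  0.77  0.07] M [-0.009 -0.09  -0.   ] Mtool [-0.08   0.043 -0.002] open 0.991
```

```bash
cat > g.py <<'E'
import sys
from h import *
# usage g.py x y z [yawdeg of tool x]
o=arm.get_obs();M=R.from_euler('xyz',o['ee_rot']).as_matrix()
t=np.array([float(a) for a in sys.argv[1:4]]);d=M.T@(t-o['ee_pos'])
print('shift scaled',(d/0.4).round(3),'rows>=',np.linalg.norm(d)/.0625)
if len(sys.argv)>4:
    psi=np.arctan2(M[1,0],M[0,0]);w=psi-np.radians(float(sys.argv[4]));w=(w+np.pi)%(2*np.pi)-np.pi
    print('twist scaled',round(w/1.5,3),'rows>=',abs(np.degrees(w))/10.7,'q6',o['qpos'][5].round(2))
E
python3 g.py 0.4927 0.007 0.13 22
```

```text
shift scaled [0.251 0.47  0.395] rows>= 4.24219293608979
twist scaled 0.395 rows>= 3.1728531955834782 q6 1.73
```

```bash
python3 -m creep '[[85,0.06,0.12,0.1,0.1],[85,0.12,0.24,0.2,0.2],[85,0.19,0.35,0.3,0.3],[85,0.25,0.47,0.395,0.395],[85,0.251,0.47,0.395,0.395]]';python3 - <<'E'
from h import *
o=arm.get_obs();im=snap('wrist','w1.png')
E
python3 s.py; python3 g.py 0.4927 0.007 0.012 22
```

```text
clock: 6.4
ee_pos: [0.4929, 0.0068, 0.1248]
ee_rot: [-3.116, -0.017, 0.385]
contact_force: [0.1, 1.3, 0.9]
opening: 0.997
t 6.45 q [-0.274 -0.235 -0.348  1.458  0.03   2.481] p [0.4932 0.0066 0.1251] x [0.926 0.376 0.017] y [ 0.377 -0.926 -0.025] z [ 0.007  0.029 -1.   ]
tilt out deg 0.41 F [-1.39 -0.65 -1.61] M [-0.013  0.042 -0.03 ] Mtool [ 0.004 -0.043  0.031] open 1.002
shift scaled [-0.006  0.006  0.283] rows>= 1.809779336807823
twist scaled 0.001 rows>= 0.011079191187156773 q6 2.48
```

View pics/w1.png

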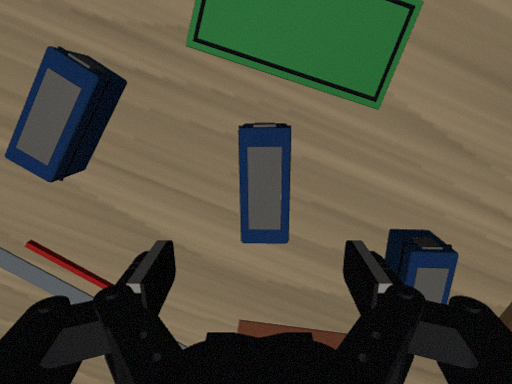

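Run:
```python
from h import *
o=arm.get_obs();T=wristT(o)
for k,pp in {'B':[(240,127),(291,126),(289,243),(241,243)],'A':[(54,47),(102,72),(57,181),(6,157)]}.items():
    P=np.array([at('wrist',*p,.056,T)[:2] for p in pp]);v=(P[0]+P[1]-P[2]-P[3])/2
    print(k,P.mean(0).round(4),np.degrees(np.arctan2(v[1],v[0])),np.linalg.norm(v),np.linalg.norm(P[0]-P[1]),P.round(3).tolist())
```

```text
B [0.4931 0.0015] 22.269952021494067 0.10939197180169806 0.04334309746287774 [[0.535, 0.042], [0.552, 0.002], [0.451, -0.04], [0.434, 0.002]]
A [0.4821 0.1931] -10.686608166917905 0.10850786249213501 0.04072876471630303 [[0.537, 0.203], [0.534, 0.163], [0.427, 0.18], [0.431, 0.227]]
```

```bash
python3 g.py 0.493 0.004 0.012 22.2; python3 -m creep '[[85,-0.007,0.008,0.1,0],[85,-0.007,0.01,0.2,0],[85,-0.007,0.012,0.283,0],[85,-0.007,0.012,0.283,0],[0,-0.007,0.012,0.283,0],[0,-0.007,0.012,0.283,0],[0,-0.007,0.012,0.283,0],[0,-0.007,0.012,0.283,0],[0,-0.007,0.012,0.283,0]]';python3 s.py
```

```text
shift scaled [-0.008  0.013  0.282] rows>= 1.8102441487679248
twist scaled -0.001 rows>= 0.007612397597888793 q6 2.48
clock: 7.58
ee_pos: [0.4937, 0.0037, 0.0163]
ee_rot: [-3.121, -0.022, 0.382]
contact_force: [0.4, -2.9, 4.9]
opening: -0.002
t 7.58 q [-0.279 -0.196 -0.514  1.249  0.03   2.48 ] p [0.4937 0.0037 0.0163] x [0.928 0.373 0.022] y [ 0.373 -0.927 -0.021] z [ 0.012  0.027 -1.   ]
tilt out deg 0.71 F [ 0.4  -2.93  4.91] M [-0.608 -0.233 -0.003] Mtool [-0.651 -0.011 -0.011] open -0.002
```

```bash
python3 - <<'E'
from h import *
a=snap('scene','s2.png');b=snap('side','d2.png');c=snap('wrist','w2.png')
f=lambda i:cv2.resize(i,(400,300))
cv2.imwrite('pics/m2.png',np.vstack([np.hstack([f(cv2.resize(a[95:225,185:345],None,fx=5,fy=4.6)),f(cv2.resize(b[150:285,215:395],None,fx=5,fy=5))]),np.hstack([f(c),f(b)])])[:,:,::-1])
E
python3 s.py
```

```text
t 7.72 q [-0.279 -0.196 -0.514  1.249  0.03   2.48 ] p [0.4937 0.0037 0.0163] x [0.928 0.373 0.022] y [ 0.373 -0.927 -0.021] z [ 0.012  0.027 -1.   ]
tilt out deg 0.71 F [ 0.31 -2.18  5.23] M [-0.555 -0.205  0.033] Mtool [-0.591 -0.018 -0.045] open 0.004
```

View pics/m2.png

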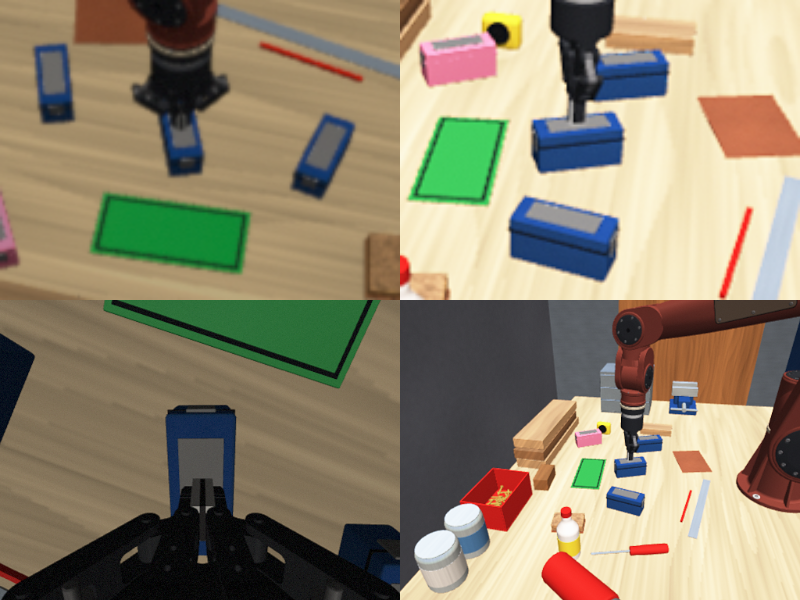

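```bash
cat > proj.py <<'E'
from h import *
def proj(n,P):
    c=vision.get_calibration(n);K=np.array(c['camera_matrix']);T=np.linalg.inv(np.array(c['world_from_camera']))
    q=T[:3,:3]@np.array(P)+T[:3,3];q=K@[q[0],-q[1],-q[2]];return (q[:2]/q[2]).round(1)
E
python3 - <<'E'
from proj import *
o=arm.get_obs();p=o['ee_pos']
for n in['scene','side']:
    print(n,proj(n,p),proj(n,p+[0,0,.05]),proj(n,p+[0,0,.1]))
b=cv2.imread('pics/d2.png')[120:260,230:390];cv2.imwrite('pics/z2.png',cv2.resize(b,None,fx=5,fy=4.2,interpolation=cv2.INTER_CUBIC))
E
```

```text
scene [256.5 155.5] [256.9 147.3] [257.3 138.5]
side [293.4 216.3] [293.9 201.3] [294.4 185.5]
```

View pics/z2.png

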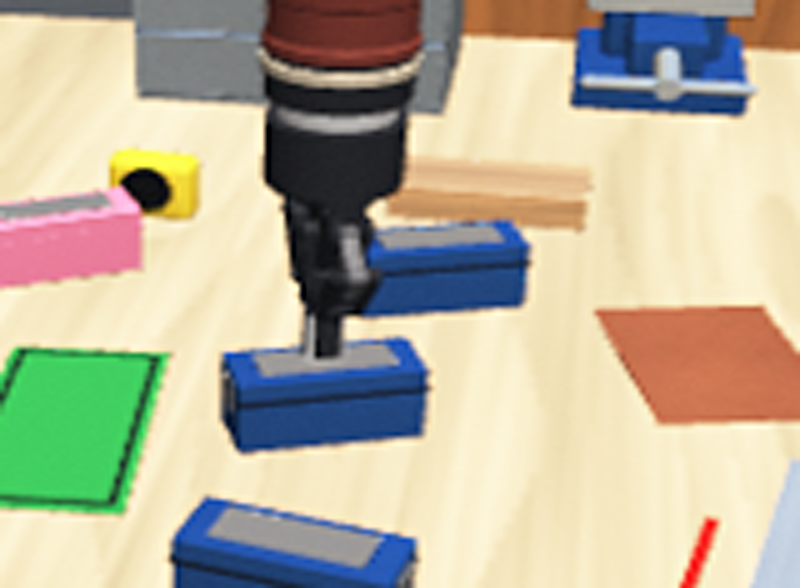

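Run:
```python
from proj import *
p=np.array([.5996,0,.1906])
for n in['scene','side']:
    print(n,proj(n,p),proj(n,p+[0,0,.013]),proj(n,p+[.0427,0,.013]),proj(n,p-[.0427,0,-.013]))
im=cv2.imread('pics/side0.png');c=im[60:160,200:310];cv2.imwrite('pics/z3.png',cv2.resize(c,None,fx=7,fy=6,interpolation=cv2.INTER_CUBIC))
```

```text
scene [248.4 152. ] [248.5 149.5] [244.9 161.4] [252. 138.]
side [256.3 157.2] [256.2 152.8] [240.8 151.7] [271.8 153.9]
```

View pics/z3.png

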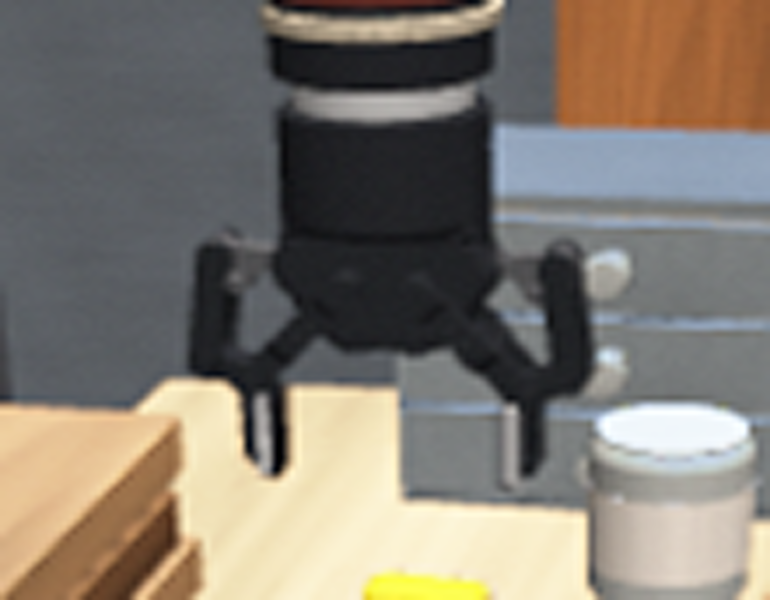

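```bash
python3 -m creep '[[0,0,0,-0.1,0],[0,0,0,-0.2,0],[0,0,0,-0.2,0]]'
python3 - <<'E'
from proj import *
print(arm.grip_depth)
o=arm.get_obs();p=o['ee_pos'];M=R.from_euler('xyz',o['ee_rot']).as_matrix()
a=snap('scene','s4.png');b=snap('side','d4.png')
for n in['scene','side']:
    print(n,[proj(n,p-M[:,2]*k).tolist() for k in(0,.02,.04,.06)])
cv2.imwrite('pics/m4.png',np.hstack([cv2.resize(a[100:190,220:290],None,fx=5.5,fy=5.5,interpolation=cv2.INTER_CUBIC),cv2.resize(b[130:220,260:330],None,fx=5.5,fy=5.5,interpolation=cv2.INTER_CUBIC)])[:,:,::-1])
E
python3 s.py
```

```text
clock: 8.1
ee_pos: [0.4937, 0.0016, 0.0984]
ee_rot: [-3.122, -0.024, 0.382]
contact_force: [-0.2, 0.1, -0.0]
opening: 0.002
0.0187
scene [[256.5, 141.6], [256.6, 137.9], [256.6, 134.2], [256.6, 130.3]]
side [[294.3, 190.9], [294.6, 184.4], [295.0, 177.8], [295.3, 171.1]]
t 8.2 q [-0.284 -0.239 -0.406  1.401  0.03   2.475] p [0.4919 0.0021 0.0951] x [0.928 0.373 0.02 ] y [ 0.373 -0.927 -0.023] z [ 0.01   0.029 -1.   ]
tilt out deg 0.59 F [ 0.22 -0.7  -0.31] M [-0.053  0.017  0.021] Mtool [-0.043 -0.036 -0.021] open -0.001
```

View pics/m4.png

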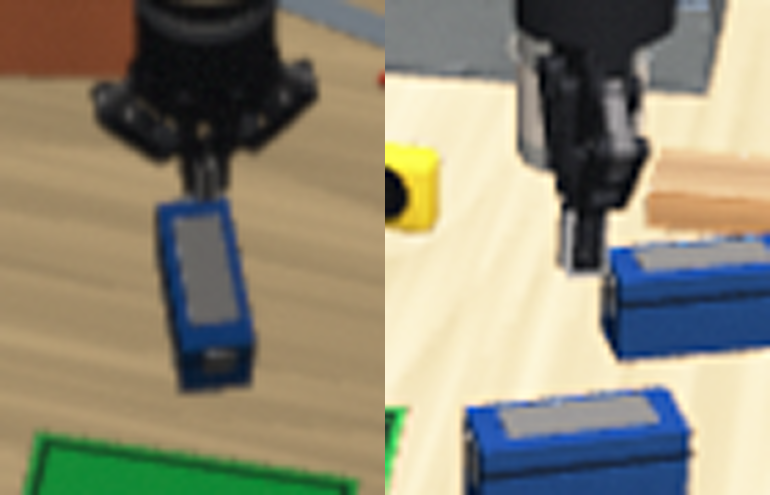

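```bash
python3 -m creep '[[85,0,0,0,0],[85,0,0,0,0],[85,0,0,0.05,0],[85,0,0,0.1,0],[85,0,0,0.2,0],[85,0,0.005,0.26,0],[85,0,0.005,0.3,0],[85,0,0.005,0.3,0]]';python3 s.py
```

```text
clock: 9.2
ee_pos: [0.4928, 0.0038, -0.0261]
ee_rot: [-3.118, -0.018, 0.382]
contact_force: [0.1, 0.4, 0.7]
opening: 0.999
t 9.2 q [-0.28  -0.154 -0.556  1.169  0.03   2.479] p [ 0.4928  0.0038 -0.0261] x [0.928 0.373 0.018] y [ 0.373 -0.927 -0.024] z [ 0.008  0.029 -1.   ]
tilt out deg 0.48 F [0.06 0.44 0.69] M [-0.004 -0.003  0.027] Mtool [-0.004  0.    -0.027] open 0.999
```

No contact on the way down. Close.

```bash
python3 -m creep '[[0,0,0,0,0],[0,0,0,0,0],[0,0,0,0,0],[0,0,0,0,0]]';python3 s.py
```

```text
clock: 9.7
ee_pos: [0.4951, 0.0033, -0.0232]
ee_rot: [-3.121, -0.022, 0.382]
contact_force: [-0.0, 1.3, 6.3]
opening: 0.531
t 9.7 q [-0.28  -0.156 -0.553  1.17   0.03   2.479] p [ 0.4951  0.0033 -0.0232] x [0.928 0.373 0.022] y [ 0.374 -0.927 -0.021] z [ 0.013  0.028 -1.   ]
tilt out deg 0.74 F [-0.03  1.33  6.29] M [ 0.139  0.178 -0.013] Mtool [ 0.195 -0.113  0.019] open 0.531
```

```bash
python3 -m creep '[[0,0,0,-0.1,0],[0,0,0,-0.2,0],[0,0,0,-0.3,0.1],[0,0,0,-0.4,0.2],[0,0,0,-0.45,0.256],[0,0,0,-0.45,0.256],[0,0,0,-0.45,0.256]]';python3 s.py; python3 g.py 0.76 0.03 0.17 0
```

```text
clock: 10.58
ee_pos: [0.4916, -0.0015, 0.154]
ee_rot: [-3.113, -0.009, 0.0]
contact_force: [0.7, -0.7, -4.0]
opening: 0.535
t 10.57 q [-0.292 -0.243 -0.303  1.51   0.03   2.85 ] p [ 0.4916 -0.0015  0.154 ] x [1.    0.    0.009] y [ 0.    -1.    -0.029] z [ 0.009  0.029 -1.   ]
tilt out deg 0.51 F [ 0.71 -0.71 -4.02] M [0.017 0.087 0.001] Mtool [ 0.017 -0.087  0.002] open 0.535
shift scaled [ 0.671 -0.079 -0.032] rows>= 4.331953705758214
twist scaled 0.0 rows>= 0.001019488514370299 q6 2.85
```

```bash
python3 -m creep '[[0,0.15,0,0,0],[0,0.3,0,0,0],[0,0.45,-0.03,0,0],[0,0.6,-0.06,0,0],[0,0.75,-0.08,0,0],[0,0.9,-0.08,0,0],[0,1,-0.08,0,0],[0,1,-0.08,0,0]]';python3 s.py;python3 -m creep '[[0,0.5,0,-0.2,0],[0,0.5,0,-0.2,0]]';python3 s.py
```

```text
clock: 11.58
ee_pos: [0.8478, 0.0297, 0.1278]
ee_rot: [-3.112, -0.039, -0.002]
contact_force: [-0.3, -0.9, -5.8]
opening: 0.532
t 11.57 q [-0.133  0.992  1.144  1.688  0.035  3.011] p [0.8478 0.0297 0.1278] x [ 0.999 -0.002  0.039] y [-0.001 -1.    -0.03 ] z [ 0.039  0.03  -0.999]
tilt out deg 2.32 F [-0.29 -0.88 -5.79] M [-0.032  0.294  0.001] Mtool [-0.032 -0.294  0.007] open 0.532
clock: 11.82
ee_pos: [0.881, 0.0258, 0.1632]
ee_rot: [-3.117, -0.134, -0.004]
contact_force: [1.0, 0.3, -2.5]
opening: 0.534
t 11.82 q [-0.135  0.961  1.156  1.637  0.042  3.012] p [0.881  0.0258 0.1632] x [ 0.991 -0.004  0.133] y [-0.001 -1.    -0.025] z [ 0.133  0.024 -0.991]
tilt out deg 7.69 F [ 1.02  0.26 -2.54] M [-0.041  0.27   0.015] Mtool [-0.04  -0.27  -0.014] open 0.534
```

```bash
python3 -m creep '[[0,0.5,0,-0.2,0],[0,0.5,0,-0.2,0]]';python3 s.py;python3 -m creep '[[0,0.5,0,-0.2,0],[0,0.5,0,-0.2,0]]';python3 s.py
```

```text
clock: 12.08
ee_pos: [0.9052, 0.0233, 0.1834]
ee_rot: [-3.118, -0.198, -0.006]
contact_force: [-1.1, -0.5, -3.7]
opening: 0.531
t 12.07 q [-0.137  0.942  1.156  1.591  0.049  3.014] p [0.9052 0.0233 0.1834] x [ 0.98  -0.006  0.197] y [-0.002 -1.    -0.023] z [ 0.197  0.022 -0.98 ]
tilt out deg 11.39 F [-1.13 -0.5  -3.74] M [-0.055  0.409  0.022] Mtool [-0.052 -0.41  -0.024] open 0.531
clock: 12.32
ee_pos: [0.9271, 0.021, 0.208]
ee_rot: [-3.119, -0.262, -0.008]
contact_force: [-0.6, 0.5, -4.2]
opening: 0.533
t 12.32 q [-0.138  0.92   1.156  1.549  0.056  3.015] p [0.9271 0.021  0.208 ] x [ 0.966 -0.008  0.259] y [-0.002 -1.    -0.021] z [ 0.26   0.02  -0.966]
tilt out deg 15.07 F [-0.62  0.48 -4.23] M [-0.042  0.522 -0.012] Mtool [-0.048 -0.521  0.012] open 0.533
```

```bash
python3 - <<'E'
from h import *
snap('side','d5.png')
E
python3 s.py
```

```text
t 12.38 q [-0.139  0.919  1.156  1.549  0.056  3.015] p [0.9272 0.0209 0.2088] x [ 0.966 -0.008  0.26 ] y [-0.002 -1.    -0.021] z [ 0.26   0.02  -0.965]
tilt out deg 15.12 F [ 0.14 -0.13 -2.71] M [-0.028  0.414  0.008] Mtool [-0.028 -0.414 -0.006] open 0.53
```

View pics/d5.png

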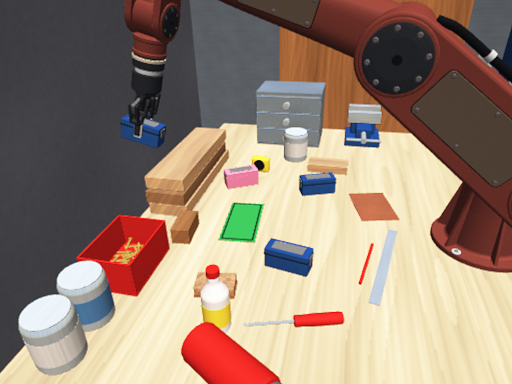

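```bash
python3 -m creep '[[0,0.5,0,-0.2,0],[0,0.5,0,-0.2,0]]';python3 s.py;python3 -m creep '[[0,-0.1,0,-0.03,-0.12],[0,-0.2,0,-0.06,-0.24],[0,-0.3,0,-0.1,-0.36],[0,-0.45,0,-0.15,-0.48],[0,-0.6,0,-0.2,-0.6],[0,-0.75,0,-0.24,-0.72],[0,-0.9,0,-0.28,-0.84],[0,-0.9,0,-0.28,-0.96],[0,-0.9,0,-0.28,-1],[0,-0.9,0,-0.28,-1]]';python3 s.py;python3 -m creep '[[0,0,0,0,0],[0,0,0,0,-0.05],[0,0,0,0,-0.05],[0,0,0,0,-0.05]]';python3 s.py
```

```text
clock: 12.62
ee_pos: [0.9468, 0.0187, 0.2386]
ee_rot: [-3.121, -0.328, -0.009]
contact_force: [-0.1, -0.3, -3.7]
opening: 0.529
t 12.62 q [-0.14   0.892  1.156  1.511  0.063  3.017] p [0.9468 0.0187 0.2386] x [ 0.947 -0.009  0.322] y [-0.003 -1.    -0.02 ] z [ 0.322  0.018 -0.946]
tilt out deg 18.82 F [-0.11 -0.31 -3.72] M [0.02  0.574 0.034] Mtool [ 0.025 -0.575 -0.016] open 0.529
clock: 13.88
ee_pos: [0.5693, 0.0199, 0.2293]
ee_rot: [2.816, -0.042, 1.501]
contact_force: [-0.2, -0.1, -3.5]
opening: 0.533
t 13.88 q [-0.256 -0.454 -0.378  1.333  0.098  1.408] p [0.5693 0.0199 0.2293] x [0.07  0.997 0.042] y [ 0.944 -0.08   0.319] z [ 0.321  0.017 -0.947]
tilt out deg 18.77 F [-0.22 -0.12 -3.48] M [-0.05   0.589 -0.034] Mtool [ 0.582 -0.105  0.026] open 0.533
clock: 14.38
ee_pos: [0.5691, 0.0201, 0.2278]
ee_rot: [2.817, -0.019, 1.569]
contact_force: [0.2, -0.4, -4.0]
opening: 0.526
t 14.38 q [-0.255 -0.451 -0.378  1.333  0.098  1.335] p [0.5691 0.0201 0.2278] x [0.001 1.    0.019] y [ 0.948 -0.008  0.319] z [ 0.319  0.018 -0.948]
tilt out deg 18.61 F [ 0.2  -0.43 -3.99] M [-0.033  0.574  0.034] Mtool [ 0.574 -0.024 -0.032] open 0.526
```

```bash
cat > avg.py <<'E'
from h import *
L=[]
for i in range(5):
    vision.read_camera('wrist');o=arm.get_obs();M=R.from_euler('xyz',o['ee_rot']).as_matrix();L.append(np.r_[M.T@o['torque'],o['contact_force']])
L=np.array(L);print('t',o['clock'].__round__(2) if hasattr(o['clock'],'__round__') else o['clock'],'mean',L.mean(0).round(3),'sem',(L.std(0)/5**.5).round(3))
E
python3 avg.py; python3 -m creep '[[0,0,0,0,-0.12],[0,0,0,0,-0.24],[0,0,0,0,-0.36],[0,0,0,0,-0.48],[0,0,0,0,-0.6],[0,0,0,0,-0.72],[0,0,0,0,-0.84],[0,0,0,0,-0.96],[0,0,0,0,-1],[0,0,0,0,-1]]';python3 s.py
```

```text
t 14.62 mean [ 0.517 -0.074 -0.007  0.216  0.35  -3.712] sem [0.013 0.016 0.006 0.168 0.151 0.252]
clock: 15.88
ee_pos: [0.5689, 0.0201, 0.2279]
ee_rot: [3.098, 0.322, 3.061]
contact_force: [0.1, -0.4, -3.2]
opening: 0.534
t 15.88 q [-0.256 -0.451 -0.378  1.333  0.098 -0.166] p [0.5689 0.0201 0.2279] x [-0.945  0.077 -0.317] y [0.067 0.997 0.041] z [ 0.319  0.018 -0.948]
tilt out deg 18.62 F [ 0.08 -0.38 -3.21] M [-0.01   0.544  0.037] Mtool [ 0.039  0.543 -0.028] open 0.534
```

```bash
python3 -m creep '[[0,0,0,0,0],[0,0,0,0,0.12],[0,0,0,0,0.24],[0,0,0,0,0.36],[0,0,0,0,0.48],[0,0,0,0,0.6],[0,0,0,0,0.72],[0,0,0,0,0.84],[0,0,0,0,1],[0,0,0,0,1]]';python3 avg.py;python3 s.py
```

```text
clock: 17.12
ee_pos: [0.5689, 0.0201, 0.2279]
ee_rot: [2.817, -0.02, 1.567]
contact_force: [0.2, -0.2, -3.6]
opening: 0.536
t 17.38 mean [ 0.538 -0.053 -0.006 -0.076  0.602 -3.214] sem [0.01  0.012 0.008 0.267 0.108 0.094]
t 17.38 q [-0.256 -0.451 -0.378  1.333  0.098  1.332] p [0.569  0.0201 0.2279] x [-0.002  1.     0.018] y [ 0.948 -0.004  0.319] z [ 0.319  0.018 -0.948]
tilt out deg 18.63 F [ 0.7   0.24 -3.39] M [-0.05   0.579 -0.022] Mtool [ 0.578 -0.057  0.015] open 0.533
```

```bash
python3 -m creep '[[0,0,-0.15,-0.04,0.12],[0,0,-0.3,-0.08,0.24],[0,0,-0.45,-0.12,0.36],[0,0,-0.6,-0.16,0.48],[0,0,-0.7,-0.2,0.6],[0,0,-0.7,-0.2,0.72]]';python3 s.py
```

```text
clock: 18.12
ee_pos: [0.4062, 0.0187, 0.2526]
ee_rot: [3.046, -0.232, 0.507]
contact_force: [0.3, -0.6, -3.7]
opening: 0.536
t 18.12 q [-0.386 -0.841 -0.555  1.636  0.119  2.273] p [0.4062 0.0187 0.2526] x [0.851 0.472 0.23 ] y [ 0.464 -0.881  0.093] z [ 0.247  0.028 -0.969]
tilt out deg 14.35 F [ 0.29 -0.65 -3.71] M [-0.098  0.477 -0.062] Mtool [ 0.128 -0.472  0.049] open 0.536
```

```bash
python3 -m creep '[[0,-0.34,-0.18,-0.04,0],[0,-0.34,-0.18,-0.04,0]]';python3 s.py;python3 -m creep '[[0,-0.34,-0.18,-0.04,0],[0,-0.34,-0.18,-0.04,0]]';python3 s.py
```

```text
clock: 18.38
ee_pos: [0.3695, 0.0153, 0.2648]
ee_rot: [3.085, -0.181, 0.509]
contact_force: [0.5, -0.2, -3.9]
opening: 0.528
t 18.38 q [-0.429 -0.841 -0.518  1.741  0.111  2.217] p [0.3695 0.0153 0.2648] x [0.859 0.479 0.18 ] y [ 0.477 -0.877  0.056] z [ 0.184  0.038 -0.982]
tilt out deg 10.69 F [ 0.53 -0.2  -3.88] M [-0.111  0.282  0.008] Mtool [ 0.042 -0.3   -0.018] open 0.528
clock: 18.62
ee_pos: [0.33, 0.0094, 0.2872]
ee_rot: [3.124, -0.134, 0.507]
contact_force: [0.3, -0.5, -3.0]
opening: 0.528
t 18.62 q [-0.494 -0.841 -0.465  1.859  0.103  2.146] p [0.33   0.0094 0.2872] x [0.867 0.481 0.133] y [ 0.483 -0.875  0.018] z [ 0.125  0.049 -0.991]
tilt out deg 7.27 F [ 0.31 -0.49 -3.04] M [-0.157  0.239  0.009] Mtool [-0.02  -0.284 -0.017] open 0.528
```

```bash
python3 -m creep '[[0,-0.34,-0.16,0.02,0],[0,-0.34,-0.16,0.02,0]]';python3 s.py;python3 g.py 0.493 0.004 0.06 22
```

```text
clock: 18.88
ee_pos: [0.2932, -0.0054, 0.302]
ee_rot: [-3.119, -0.091, 0.507]
contact_force: [-0.7, -0.1, -3.2]
opening: 0.527
t 18.88 q [-0.6   -0.841 -0.431  1.961  0.092  2.035] p [ 0.2932 -0.0054  0.302 ] x [0.871 0.483 0.091] y [ 0.487 -0.873 -0.023] z [ 0.068  0.064 -0.996]
tilt out deg 3.85 F [-0.67 -0.12 -3.22] M [-0.123  0.128 -0.026] Mtool [-0.047 -0.171  0.026] open 0.527
shift scaled [0.391 0.237 0.638] rows>= 5.02346907613437
twist scaled 0.082 rows>= 0.6584974476440155 q6 2.03
```

```bash
python3 -m creep '[[0,0.08,0.05,0.1,0.08],[0,0.16,0.1,0.22,0.082],[0,0.24,0.15,0.35,0.082],[0,0.32,0.19,0.48,0.082],[0,0.391,0.237,0.6,0.082],[0,0.391,0.237,0.638,0.082],[0,0.391,0.237,0.638,0.082]]';python3 g.py 0.493 0.004 -0.018 22;python3 s.py
```

```text
clock: 19.75
ee_pos: [0.4922, 0.0045, 0.0585]
ee_rot: [-3.106, -0.086, 0.383]
contact_force: [-0.2, -0.2, -3.0]
opening: 0.534
shift scaled [-0.015  0.009  0.19 ] rows>= 1.2240932739429398
twist scaled -0.001 rows>= 0.004214059734619422 q6 2.44
t 19.75 q [-0.318 -0.304 -0.53   1.302  0.083  2.441] p [0.4922 0.0045 0.0585] x [0.924 0.373 0.086] y [ 0.376 -0.926 -0.036] z [ 0.066  0.065 -0.996]
tilt out deg 3.81 F [-0.17 -0.19 -3.  ] M [-0.122  0.167  0.013] Mtool [-0.05  -0.201 -0.01 ] open 0.534
```

```bash
python3 -m creep '[[0,-0.007,0.005,0.1,0],[0,-0.015,0.009,0.16,0],[0,-0.015,0.009,0.19,0],[0,-0.015,0.009,0.192,0]]';python3 s.py;python3 -m creep '[[85,0,0,0,0],[85,0,0,0,0],[85,0,0,0,0]]';python3 s.py;python3 g.py 0.4815 0.198 0.11 -11
```

```text
clock: 20.25
ee_pos: [0.4947, 0.0034, -0.0167]
ee_rot: [-3.108, -0.089, 0.383]
contact_force: [-0.8, -0.7, -3.0]
opening: 0.53
t 20.25 q [-0.318 -0.246 -0.622  1.149  0.083  2.441] p [ 0.4947  0.0034 -0.0167] x [0.924 0.372 0.088] y [ 0.376 -0.926 -0.034] z [ 0.069  0.064 -0.996]
tilt out deg 4.0 F [-0.82 -0.68 -3.02] M [-0.063  0.089  0.016] Mtool [-0.023 -0.107 -0.014] open 0.53
clock: 20.62
ee_pos: [0.4949, 0.0034, -0.0169]
ee_rot: [-3.108, -0.088, 0.383]
contact_force: [-0.2, -0.7, -0.5]
opening: 0.997
t 20.62 q [-0.318 -0.245 -0.621  1.148  0.083  2.441] p [ 0.4949  0.0034 -0.0169] x [0.924 0.372 0.088] y [ 0.376 -0.926 -0.034] z [ 0.069  0.064 -0.996]
tilt out deg 4.0 F [-0.15 -0.72 -0.46] M [-0.091  0.048  0.024] Mtool [-0.064 -0.08  -0.027] open 0.997
shift scaled [ 0.178 -0.474 -0.287] rows>= 3.7229685462134876
twist scaled 0.383 rows>= 3.078557370626764 q6 2.44
```

```bash
python3 -m creep '[[85,0.01,0,-0.14,0],[85,0.025,-0.01,-0.28,0],[85,0.06,-0.1,-0.29,-0.12],[85,0.1,-0.2,-0.29,-0.24],[85,0.14,-0.3,-0.29,-0.36],[85,0.178,-0.4,-0.287,-0.48],[85,0.178,-0.474,-0.287,-0.6],[85,0.178,-0.474,-0.287,-0.72],[85,0.178,-0.474,-0.287,-0.84],[85,0.178,-0.474,-0.287,-0.96]]';python3 g.py 0.4815 0.198 0.10 169;python3 s.py
```

```text
clock: 21.88
ee_pos: [0.4809, 0.1985, 0.1095]
ee_rot: [3.059, -0.045, 1.833]
contact_force: [0.9, 0.4, 0.9]
opening: 0.995
shift scaled [-0.003 -0.001  0.024] rows>= 0.1527094238624404
twist scaled -0.745 rows>= 5.981479258756645 q6 1.41
t 21.88 q [ 0.1   -0.267 -0.407  1.356  0.058  1.413] p [0.4809 0.1985 0.1095] x [-0.259  0.965  0.045] y [0.964 0.254 0.083] z [ 0.068  0.065 -0.996]
tilt out deg 5.03 F [0.85 0.37 0.9 ] M [-0.043  0.139 -0.015] Mtool [ 0.145 -0.007  0.021] open 0.995
```

```bash
python3 g.py 0.485 0.2005 -0.022 169
```

```text
shift scaled [-0.013 -0.016  0.328] rows>= 2.1054833274213824
twist scaled -0.745 rows>= 5.981479258756645 q6 1.41
```

```bash
python3 -m creep '[[85,-0.01,-0.01,0.01,-0.12],[85,-0.01,-0.01,0.01,-0.24],[85,-0.01,-0.01,0.01,-0.36],[85,-0.01,-0.01,0.01,-0.48],[85,-0.01,-0.01,0.01,-0.6],[85,-0.01,-0.012,0.05,-0.72],[85,-0.013,-0.016,0.15,-0.745],[85,-0.013,-0.016,0.25,-0.745],[85,-0.013,-0.016,0.32,-0.745],[85,-0.013,-0.016,0.325,-0.745]]';python3 s.py;python3 -m creep '[[0,0,0,0,0],[0,0,0,0,0],[0,0,0,0,0]]';python3 s.py
```

```text
clock: 23.12
ee_pos: [0.483, 0.1999, -0.0228]
ee_rot: [3.066, 0.05, 2.94]
contact_force: [0.1, 0.4, 0.4]
opening: 0.994
t 23.12 q [ 0.103 -0.173 -0.571  1.103  0.057  0.305] p [ 0.483   0.1999 -0.0228] x [-0.978  0.2   -0.05 ] y [0.196 0.978 0.076] z [ 0.064  0.064 -0.996]
tilt out deg 4.81 F [0.09 0.35 0.41] M [-0.025  0.016  0.022] Mtool [ 0.027  0.013 -0.023] open 0.994
clock: 23.5
ee_pos: [0.4864, 0.2002, -0.0185]
ee_rot: [3.064, 0.057, 2.94]
contact_force: [-2.5, 0.9, 10.9]
opening: 0.542
t 23.5 q [ 0.103 -0.177 -0.566  1.104  0.057  0.305] p [ 0.4864  0.2002 -0.0185] x [-0.978  0.2   -0.057] y [0.196 0.978 0.078] z [ 0.071  0.065 -0.995]
tilt out deg 5.18 F [-2.52  0.9  10.93] M [-0.257  0.764 -0.003] Mtool [0.404 0.697 0.034] open 0.542
```

```bash
python3 g.py 0.486 0.2 0.15; python3 g.py 0.86 0.12 0.17 185
```

```text
shift scaled [-0.023  0.032 -0.419] rows>= 2.6956447951136435
shift scaled [-0.98   0.023 -0.416] rows>= 6.817272131116947
twist scaled -0.193 rows>= 1.548576579585877 q6 0.3
```

```bash
python3 -m creep '[[0,-0.01,0.01,-0.13,0],[0,-0.02,0.02,-0.27,0],[0,-0.1,0.03,-0.4,-0.1],[0,-0.25,0.03,-0.416,-0.19],[0,-0.4,0.03,-0.416,-0.19],[0,-0.55,0.03,-0.416,-0.19],[0,-0.7,0.025,-0.416,-0.19],[0,-0.85,0.023,-0.416,-0.19],[0,-1,0.023,-0.416,-0.19],[0,-1,0.023,-0.416,-0.19]]';python3 s.py;python3 -m creep '[[0,-0.5,0,-0.2,0],[0,-0.5,0,-0.2,0]]';python3 s.py
```

```text
clock: 24.75
ee_pos: [0.8539, 0.1165, 0.1606]
ee_rot: [3.083, 0.092, -3.06]
contact_force: [106.0, 5.9, 56.7]
opening: 0.538
t 24.75 q [-0.044  0.962  1.156  1.682  0.07  -0.125] p [0.8539 0.1165 0.1606] x [-0.992 -0.082 -0.091] y [-0.087  0.994  0.059] z [ 0.086  0.066 -0.994]
tilt out deg 5.41 F [106.04   5.91  56.68] M [  0.981 -10.419  -0.597] Mtool [ -0.07  -10.482  -0.011] open 0.538
clock: 25.0
ee_pos: [0.8801, 0.115, 0.1786]
ee_rot: [3.084, 0.159, -3.064]
contact_force: [1.8, 0.9, 0.2]
opening: 0.535
t 25.0 q [-0.047  0.944  1.156  1.632  0.077 -0.124] p [0.8801 0.115  0.1786] x [-0.984 -0.077 -0.158] y [-0.087  0.995  0.057] z [ 0.153  0.07  -0.986]
tilt out deg 9.24 F [1.76 0.88 0.24] M [-0.109 -0.071 -0.021] Mtool [ 0.116 -0.063 -0.001] open 0.535
```

```bash
python3 - <<'E'
from h import *
a=snap('side','d6.png');b=snap('scene','s6.png')
cv2.imwrite('pics/m6.png',np.hstack([cv2.resize(a,(400,300)),cv2.resize(b,(400,300))])[:,:,::-1])
E
python3 s.py
```

```text
t 25.1 q [-0.046  0.941  1.156  1.633  0.077 -0.124] p [0.88   0.1153 0.1814] x [-0.984 -0.077 -0.16 ] y [-0.087  0.995  0.057] z [ 0.155  0.07  -0.985]
tilt out deg 9.37 F [-1.04  0.49 -3.25] M [-0.095  0.229 -0.028] Mtool [0.081 0.234 0.029] open 0.531
```

View pics/m6.png

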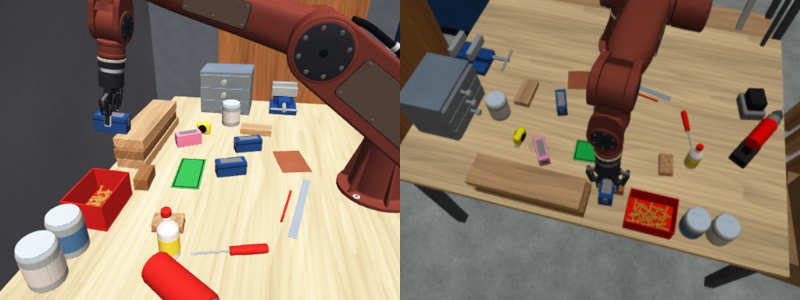

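```bash
python3 -m creep '[[0,-0.5,0,-0.2,0],[0,-0.5,0,-0.2,0]]';python3 s.py;python3 -m creep '[[0,-0.5,0,-0.2,0],[0,-0.5,0,-0.2,0]]';python3 s.py;python3 -m creep '[[0,-0.5,0,-0.2,0],[0,-0.5,0,-0.2,0],[0,-0.5,0,-0.2,0]]';python3 s.py
```

```text
clock: 25.35
ee_pos: [0.9045, 0.1136, 0.2031]
ee_rot: [3.085, 0.227, -3.067]
contact_force: [0.1, -0.3, -4.7]
opening: 0.537
t 25.35 q [-0.05   0.921  1.156  1.586  0.084 -0.122] p [0.9045 0.1136 0.2031] x [-0.972 -0.073 -0.226] y [-0.087  0.995  0.055] z [ 0.22   0.073 -0.973]
tilt out deg 13.16 F [ 0.1  -0.32 -4.67] M [-0.127  0.343  0.071] Mtool [ 0.082  0.357 -0.072] open 0.537
clock: 25.6
ee_pos: [0.926, 0.1114, 0.2295]
ee_rot: [3.085, 0.292, -3.071]
contact_force: [-0.1, 0.1, -2.9]
opening: 0.533
t 25.6 q [-0.054  0.898  1.156  1.545  0.092 -0.119] p [0.926  0.1114 0.2295] x [-0.955 -0.067 -0.288] y [-0.086  0.995  0.054] z [ 0.283  0.077 -0.956]
tilt out deg 16.86 F [-0.07  0.05 -2.9 ] M [-0.153  0.466  0.012] Mtool [ 0.112  0.478 -0.019] open 0.533
clock: 25.98
ee_pos: [0.9447, 0.1083, 0.267]
ee_rot: [3.085, 0.363, -3.076]
contact_force: [-0.6, -0.2, -3.8]
opening: 0.542
t 25.98 q [-0.059  0.863  1.155  1.509  0.1   -0.118] p [0.9447 0.1083 0.267 ] x [-0.933 -0.062 -0.355] y [-0.086  0.995  0.053] z [ 0.35   0.079 -0.933]
tilt out deg 20.9 F [-0.59 -0.16 -3.77] M [-0.158  0.53  -0.037] Mtool [0.128 0.539 0.021] open 0.542
```

```bash
python3 -m creep '[[0,0,0,0,0],[0,0.1,0,-0.03,0.12],[0,0.2,0,-0.07,0.24],[0,0.32,0,-0.11,0.36],[0,0.45,0,-0.16,0.48],[0,0.57,0,-0.21,0.6],[0,0.7,0,-0.26,0.72],[0,0.82,0,-0.3,0.84],[0,0.82,0,-0.3,0.96],[0,0.82,0,-0.3,1]]';python3 -m creep '[[0,0,0,0,0.05],[0,0,0,0,0.05]]';python3 avg.py;python3 s.py
```

```text
clock: 27.22
ee_pos: [0.5958, 0.0786, 0.2622]
ee_rot: [2.776, -0.022, 1.736]
contact_force: [-0.2, -0.2, -3.0]
opening: 0.537
clock: 27.48
ee_pos: [0.5963, 0.0786, 0.2616]
ee_rot: [2.779, -0.047, 1.673]
contact_force: [0.1, -0.2, -3.5]
opening: 0.541
t 27.73 mean [ 0.613 -0.151 -0.029 -0.079  0.031 -3.586] sem [0.016 0.018 0.019 0.137 0.334 0.271]
t 27.73 q [-0.166 -0.385 -0.278  1.338  0.137  1.334] p [0.5965 0.0786 0.2615] x [-0.102  0.994  0.047] y [0.932 0.079 0.354] z [ 0.348  0.08  -0.934]
tilt out deg 20.82 F [-0.45 -1.18 -2.8 ] M [-0.242  0.625  0.047] Mtool [ 0.648 -0.16  -0.078] open 0.536
```

```bash
python3 -m creep '[[0,0,0,0,0.12],[0,0,0,0,0.24],[0,0,0,0,0.36],[0,0,0,0,0.48],[0,0,0,0,0.6],[0,0,0,0,0.72],[0,0,0,0,0.84],[0,0,0,0,0.96],[0,0,0,0,1],[0,0,0,0,1]]';python3 s.py; python3 -m creep '[[0,0,0,0,-0.12],[0,0,0,0,-0.24],[0,0,0,0,-0.36],[0,0,0,0,-0.48],[0,0,0,0,-0.6],[0,0,0,0,-0.72],[0,0,0,0,-0.84],[0,0,0,0,-0.96],[0,0,0,0,-1],[0,0,0,0,-1]]';python3 avg.py;python3 s.py
```

```text
clock: 28.98
ee_pos: [0.5965, 0.0786, 0.2615]
ee_rot: [-3.119, -0.364, 0.16]
contact_force: [0.5, 0.3, -2.4]
opening: 0.536
t 28.98 q [-0.166 -0.385 -0.278  1.338  0.137  2.834] p [0.5965 0.0786 0.2615] x [0.922 0.149 0.356] y [ 0.168 -0.986 -0.021] z [ 0.348  0.08  -0.934]
tilt out deg 20.82 F [ 0.46  0.26 -2.38] M [-0.174  0.615 -0.041] Mtool [-0.084 -0.635  0.027] open 0.536
clock: 30.22
ee_pos: [0.5965, 0.0786, 0.2616]
ee_rot: [2.779, -0.047, 1.673]
contact_force: [0.6, 0.1, -3.7]
opening: 0.536
t 30.48 mean [ 0.619 -0.143 -0.014 -0.165 -0.099 -3.721] sem [0.014 0.004 0.009 0.293 0.328 0.156]
t 30.48 q [-0.166 -0.386 -0.278  1.338  0.137  1.336] p [0.5965 0.0786 0.2616] x [-0.101  0.994  0.047] y [0.932 0.078 0.354] z [ 0.348  0.08  -0.934]
tilt out deg 20.84 F [-0.49 -0.56 -3.41] M [-0.187  0.591 -0.003] Mtool [ 0.606 -0.13  -0.015] open 0.535
```

```bash
python3 g.py 0.37 0.17 0.25 169
```

```text
shift scaled [ 0.283 -0.52  -0.152] rows>= 3.9124835009700534
twist scaled -0.852 rows>= 6.842418217641404 q6 1.34
```

```bash
python3 -m creep '[[0,0.05,-0.09,-0.02,-0.12],[0,0.1,-0.18,-0.05,-0.24],[0,0.16,-0.28,-0.08,-0.36],[0,0.2,-0.36,-0.1,-0.48],[0,0.23,-0.42,-0.12,-0.6],[0,0.26,-0.48,-0.14,-0.72],[0,0.283,-0.54,-0.15,-0.84]]';python3 s.py;python3 g.py 0.25 0.12 0.26
```

```text
clock: 31.35
ee_pos: [0.3949, 0.1885, 0.2601]
ee_rot: [3.01, 0.291, 2.908]
contact_force: [-0.4, 0.0, -4.4]
opening: 0.536
t 31.35 q [ 0.125 -0.841 -0.559  1.535  0.023  0.343] p [0.3949 0.1885 0.2601] x [-0.932  0.221 -0.287] y [0.192 0.973 0.126] z [ 0.307  0.062 -0.95 ]
tilt out deg 17.69 F [-0.41  0.03 -4.44] M [-0.068  0.437 -0.016] Mtool [0.165 0.41  0.021] open 0.536
shift scaled [ 0.3   -0.236 -0.122] rows>= 2.5643463809830673
```

```bash
python3 -m creep '[[0,0.3,-0.24,-0.1,0],[0,0.3,-0.24,-0.1,0]]';python3 s.py;python3 -m creep '[[0,0.3,-0.24,-0.1,0],[0,0.3,-0.24,-0.1,0]]';python3 s.py
```

```text
clock: 31.6
ee_pos: [0.3553, 0.1768, 0.2822]
ee_rot: [3.046, 0.238, 2.909]
contact_force: [0.2, -0.0, -3.4]
opening: 0.536
t 31.6 q [ 0.122 -0.841 -0.499  1.657  0.008  0.344] p [0.3553 0.1768 0.2822] x [-0.946  0.224 -0.236] y [0.207 0.974 0.092] z [ 0.25   0.039 -0.967]
tilt out deg 13.96 F [ 0.15 -0.05 -3.37] M [-0.077  0.287 -0.035] Mtool [0.145 0.26  0.026] open 0.536
clock: 31.85
ee_pos: [0.3101, 0.1656, 0.3152]
ee_rot: [3.083, 0.191, 2.912]
contact_force: [0.7, -0.5, -3.8]
opening: 0.533
t 31.85 q [ 0.124 -0.841 -0.42   1.792 -0.01   0.347] p [0.3101 0.1656 0.3152] x [-0.956  0.223 -0.19 ] y [0.216 0.975 0.058] z [ 0.198  0.014 -0.98 ]
tilt out deg 10.46 F [ 0.68 -0.54 -3.76] M [-0.028  0.245  0.027] Mtool [ 0.077  0.234 -0.028] open 0.533
```

```bash
python3 -m creep '[[0,0.34,-0.2,0,0],[0,0.34,-0.2,0,0]]';python3 s.py;python3 -m creep '[[0,0.34,-0.12,0.05,0],[0,0.34,-0.12,0.05,0]]';python3 s.py;python3 g.py 0.4864 0.2 0.06 169
```

```text
clock: 32.1
ee_pos: [0.2571, 0.1764, 0.3291]
ee_rot: [3.123, 0.151, 2.913]
contact_force: [-0.1, -0.2, -3.8]
opening: 0.531
t 32.1 q [ 0.233 -0.841 -0.382  1.886 -0.05   0.457] p [0.2571 0.1764 0.3291] x [-0.963  0.224 -0.15 ] y [0.224 0.974 0.018] z [ 0.15  -0.016 -0.989]
tilt out deg 6.59 F [-0.1  -0.16 -3.77] M [0.02  0.16  0.002] Mtool [ 0.016  0.16  -0.001] open 0.531
clock: 32.35
ee_pos: [0.1791, 0.2103, 0.3267]
ee_rot: [-3.118, 0.129, 2.912]
contact_force: [0.4, 1.3, -3.5]
opening: 0.536
t 32.35 q [ 0.52  -0.841 -0.383  1.951 -0.105  0.746] p [0.1791 0.2103 0.3267] x [-0.966  0.226 -0.128] y [ 0.23   0.973 -0.024] z [ 0.119 -0.052 -0.991]
tilt out deg 2.15 F [ 0.43  1.3  -3.49] M [0.13  0.147 0.018] Mtool [-0.094  0.173 -0.01 ] open 0.536
shift scaled [-0.662  0.168  0.754] rows>= 6.512576841938803
twist scaled -0.025 rows>= 0.20069901397129983 q6 0.75
```

```bash
python3 g.py 0.489 0.194 0.06 169; python3 -m creep '[[0,-0.1,0.02,0.1,0],[0,-0.2,0.05,0.22,0],[0,-0.3,0.07,0.34,0],[0,-0.4,0.1,0.46,0],[0,-0.5,0.12,0.58,0],[0,-0.6,0.14,0.7,0],[0,-0.67,0.155,0.755,0],[0,-0.67,0.155,0.755,0]]';python3 g.py 0.489 0.194 -0.014 169;python3 s.py
```

```text
shift scaled [-0.672  0.155  0.756] rows>= 6.547162271501676
twist scaled -0.025 rows>= 0.20069901397129983 q6 0.75
clock: 33.35
ee_pos: [0.4888, 0.1936, 0.0568]
ee_rot: [-3.116, 0.124, 2.912]
contact_force: [-1.0, 0.4, -3.1]
opening: 0.532
shift scaled [0.022 0.006 0.176] rows>= 1.133055850465157
twist scaled -0.025 rows>= 0.1989207449469445 q6 0.4
t 33.35 q [ 0.177 -0.24  -0.483  1.223 -0.073  0.404] p [0.4888 0.1936 0.0568] x [-0.966  0.225 -0.124] y [ 0.23   0.973 -0.026] z [ 0.115 -0.053 -0.992]
tilt out deg 5.0 F [-1.01  0.41 -3.1 ] M [0.126 0.179 0.05 ] Mtool [-0.088  0.202 -0.045] open 0.532
```

```bash
python3 -m creep '[[0,0.01,0.003,0.09,-0.025],[0,0.022,0.006,0.15,-0.025],[0,0.022,0.006,0.176,-0.025],[0,0.022,0.006,0.178,-0.025]]';python3 s.py;python3 -m creep '[[85,0,0,0,0],[85,0,0,0,0],[85,0,0,0,0]]';python3 s.py
```

```text
clock: 33.85
ee_pos: [0.4895, 0.195, -0.0116]
ee_rot: [-3.112, 0.127, 2.952]
contact_force: [-0.3, 0.2, -3.4]
opening: 0.537
t 33.85 q [ 0.179 -0.191 -0.569  1.085 -0.073  0.367] p [ 0.4895  0.195  -0.0116] x [-0.974  0.187 -0.127] y [ 0.192  0.981 -0.029] z [ 0.119 -0.053 -0.991]
tilt out deg 5.24 F [-0.29  0.18 -3.36] M [0.097 0.128 0.   ] Mtool [-0.07   0.144  0.005] open 0.537
clock: 34.22
ee_pos: [0.4901, 0.195, -0.0112]
ee_rot: [-3.113, 0.128, 2.952]
contact_force: [-0.9, -0.4, 0.1]
opening: 0.994
t 34.23 q [ 0.179 -0.191 -0.568  1.084 -0.073  0.367] p [ 0.4901  0.195  -0.0112] x [-0.974  0.187 -0.128] y [ 0.192  0.981 -0.029] z [ 0.12  -0.052 -0.991]
tilt out deg 5.3 F [-0.88 -0.38  0.13] M [0.053 0.185 0.047] Mtool [-0.023  0.191 -0.05 ] open 0.994
```

```bash
python3 -m creep '[[85,-0.04,-0.01,-0.15,0],[85,-0.06,-0.015,-0.3,0]]';python3 - <<'E'
from h import *
o=arm.get_obs();a=snap('side','d7.png');b=snap('wrist','w7.png')
cv2.imwrite('pics/m7.png',np.hstack([cv2.resize(a,(400,300)),cv2.resize(b,(400,300))])[:,:,::-1])
E
python3 s.py
```

```text
clock: 34.48
ee_pos: [0.4971, 0.1905, 0.1114]
ee_rot: [-3.112, 0.126, 2.951]
contact_force: [1.1, 0.7, -0.2]
opening: 0.993
t 34.58 q [ 0.168 -0.248 -0.38   1.319 -0.072  0.356] p [0.5017 0.1915 0.1183] x [-0.973  0.188 -0.137] y [ 0.193  0.981 -0.025] z [ 0.13  -0.051 -0.99 ]
tilt out deg 5.91 F [ 0.28  0.73 -0.73] M [0.069 0.141 0.027] Mtool [-0.044  0.151 -0.025] open 0.995
```

View pics/m7.png

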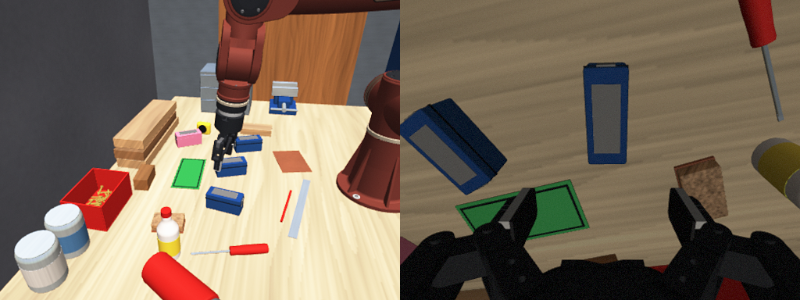

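```bash
python3 g.py 0.40 -0.165 0.23 200.5
```

```text
shift scaled [ 0.042 -0.93  -0.264] rows>= 6.194437855201263
twist scaled -0.365 rows>= 2.935670496440247 q6 0.36
```

```bash
python3 -m creep '[[85,0.005,-0.13,-0.08,-0.1],[85,0.01,-0.27,-0.14,-0.2],[85,0.02,-0.41,-0.18,-0.3],[85,0.03,-0.55,-0.22,-0.365],[85,0.035,-0.69,-0.25,-0.365],[85,0.04,-0.83,-0.264,-0.365],[85,0.042,-0.93,-0.264,-0.365],[85,0.042,-0.93,-0.264,-0.365]]';python3 s.py;python3 g.py 0.28 -0.115 0.22
```

```text
clock: 35.58
ee_pos: [0.3962, -0.1678, 0.2237]
ee_rot: [-3.05, 0.093, -2.786]
contact_force: [-0.0, 1.0, -0.7]
opening: 0.994
t 35.58 q [-0.74  -0.604 -0.453  1.597  0.04  -1.089] p [ 0.3962 -0.1678  0.2237] x [-0.933 -0.347 -0.093] y [-0.339  0.936 -0.091] z [ 0.119 -0.054 -0.991]
tilt out deg 7.49 F [-0.    1.   -0.67] M [0.099 0.102 0.001] Mtool [-0.128  0.061  0.006] open 0.994
shift scaled [ 0.226  0.223 -0.032] rows>= 2.043280788385826
```

```bash
python3 -m creep '[[85,0.12,0.12,-0.02,0],[85,0.25,0.25,-0.02,0],[85,0.35,0.35,-0.02,0]]';python3 s.py;python3 -m creep '[[85,0.25,0.22,0,0],[85,0.25,0.22,0,0]]';python3 s.py
```

```text
clock: 35.95
ee_pos: [0.3053, -0.1197, 0.2315]
ee_rot: [-3.099, 0.054, -2.784]
contact_force: [0.8, -0.7, 0.2]
opening: 0.995
t 35.95 q [-0.818 -0.841 -0.57   1.781  0.033 -1.173] p [ 0.3053 -0.1197  0.2315] x [-0.935 -0.35  -0.054] y [-0.348  0.937 -0.043] z [ 0.065 -0.022 -0.998]
tilt out deg 3.94 F [ 0.76 -0.72  0.22] M [ 0.039  0.079 -0.013] Mtool [-0.064  0.061  0.014] open 0.995
clock: 36.2
ee_pos: [0.2725, -0.1099, 0.2522]
ee_rot: [3.141, 0.017, -2.784]
contact_force: [-0.6, -0.4, 0.7]
opening: 1.0
t 36.2 q [-0.862 -0.841 -0.528  1.879  0.017 -1.219] p [ 0.2725 -0.1099  0.2522] x [-0.937 -0.35  -0.017] y [-0.35   0.937  0.001] z [ 0.016  0.007 -1.   ]
tilt out deg 0.7 F [-0.64 -0.39  0.68] M [-0.005 -0.023 -0.017] Mtool [ 0.013 -0.019  0.017] open 1.0
```

```bash
python3 g.py 0.448 -0.186 0.08 200.5; python3 -m creep '[[85,-0.08,-0.05,0.1,0],[85,-0.17,-0.1,0.2,0],[85,-0.26,-0.16,0.3,0],[85,-0.34,-0.21,0.4,0],[85,-0.34,-0.21,0.43,0]]';python3 - <<'E'
from h import *
snap('wrist','w8.png')
E
python3 s.py;python3 g.py 0.448 -0.186 -0.023 200.5
```

```text
shift scaled [-0.337 -0.332  0.436] rows>= 4.11728110699112
twist scaled -0.0 rows>= 0.0015805319709181382 q6 -1.22
clock: 36.83
ee_pos: [0.4321, -0.1388, 0.078]
ee_rot: [3.136, 0.015, -2.783]
contact_force: [-0.5, -0.1, -0.3]
opening: 0.993
t 36.88 q [-0.614 -0.362 -0.538  1.392  0.016 -0.972] p [ 0.431  -0.1386  0.0781] x [-0.937 -0.35  -0.015] y [-0.35   0.937  0.006] z [ 0.012  0.011 -1.   ]
tilt out deg 0.44 F [-0.41 -0.15 -0.84] M [-0.007  0.053  0.05 ] Mtool [-0.013  0.053 -0.05 ] open 0.998
shift scaled [ 0.006 -0.127  0.252] rows>= 1.8074648412882084
twist scaled 0.0 rows>= 0.0007483888865044648 q6 -0.97
```

View pics/w8.png

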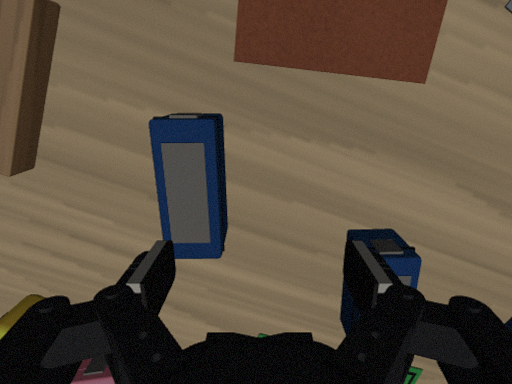

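Run:
```python
from h import *
T=wristT(arm.get_obs())
P=np.array([at('wrist',*p,.056,T)[:2] for p in[(151,121),(217,117),(220,256),(165,257)]]);v=(P[0]+P[1]-P[2]-P[3])/2
print(P.mean(0),np.degrees(np.arctan2(v[1],v[0])),np.linalg.norm(v),np.linalg.norm(P[0]-P[1]),P.round(3).tolist())
```

```text
[ 0.44170714 -0.19059394] -160.46193057775426 0.1069015023221888 0.04512422677747376 [[0.4, -0.229], [0.382, -0.188], [0.484, -0.152], [0.5, -0.193]]
```

```bash
python3 g.py 0.446 -0.188 -0.023 200; python3 -m creep '[[85,0.006,-0.12,0.02,0],[85,0.01,-0.133,0.09,0],[85,0.01,-0.133,0.17,0],[85,0.01,-0.133,0.235,0],[85,0.01,-0.133,0.25,0],[85,0.01,-0.133,0.25,0]]';python3 s.py;python3 -m creep '[[0,0,0,0,0],[0,0,0,0,0],[0,0,0,0,0],[0,0,0,0,0]]';python3 s.py
```

```text
shift scaled [ 0.012 -0.13   0.252] rows>= 1.8166392641238447
twist scaled 0.006 rows>= 0.04747736084911838 q6 -0.97
clock: 37.62
ee_pos: [0.4485, -0.1908, -0.0176]
ee_rot: [3.141, 0.018, -2.785]
contact_force: [0.8, -0.5, 0.8]
opening: 0.999
t 37.62 q [-0.683 -0.189 -0.571  1.18   0.016 -1.04 ] p [ 0.4485 -0.1908 -0.0176] x [-0.937 -0.349 -0.018] y [-0.349  0.937  0.001] z [ 0.016  0.007 -1.   ]
tilt out deg 0.7 F [ 0.84 -0.53  0.85] M [-0.006  0.021  0.072] Mtool [-0.003  0.022 -0.072] open 0.999
clock: 38.12
ee_pos: [0.4486, -0.1906, -0.0181]
ee_rot: [3.14, 0.018, -2.785]
contact_force: [-1.3, 1.0, 6.8]
opening: 0.529
t 38.12 q [-0.683 -0.188 -0.571  1.18   0.016 -1.039] p [ 0.4486 -0.1906 -0.0181] x [-0.937 -0.349 -0.018] y [-0.349  0.937  0.002] z [ 0.016  0.008 -1.   ]
tilt out deg 0.68 F [-1.33  0.99  6.78] M [0.324 0.176 0.031] Mtool [-0.366  0.052 -0.025] open 0.529
```

```bash
python3 -m creep '[[0,0,0,-0.13,0],[0,0,0,-0.27,0],[0,0,0,-0.4,0],[0,0,0,-0.45,0],[0,0,0,-0.45,0]]';python3 avg.py; python3 s.py;python3 g.py 0.76 0.03 0.17 182
```

```text
clock: 38.75
ee_pos: [0.4456, -0.192, 0.1606]
ee_rot: [3.139, 0.017, -2.785]
contact_force: [-0.1, -0.3, -6.0]
opening: 0.531
t 39.0 mean [-0.022 -0.022  0.025 -0.093 -0.284 -5.894] sem [0.017 0.008 0.007 0.205 0.214 0.189]
t 39.0 q [-0.689 -0.267 -0.315  1.52   0.016 -1.046] p [ 0.4444 -0.191   0.1585] x [-0.937 -0.349 -0.015] y [-0.349  0.937  0.006] z [ 0.012  0.011 -1.   ]
tilt out deg 0.4 F [-0.41 -0.91 -5.74] M [ 0.059  0.006 -0.005] Mtool [-0.058 -0.015  0.006] open 0.53
shift scaled [-0.933  0.242 -0.013] rows>= 6.167725802587362
twist scaled 0.214 rows>= 1.7228073564371824 q6 -1.05
```

```bash
python3 -m creep '[[0,-0.13,0.04,-0.01,0.1],[0,-0.28,0.08,-0.013,0.21],[0,-0.43,0.12,-0.013,0.214],[0,-0.58,0.16,-0.013,0.214],[0,-0.72,0.2,-0.013,0.214],[0,-0.85,0.24,-0.013,0.214],[0,-0.95,0.25,-0.013,0.214],[0,-1,0.25,-0.013,0.214],[0,-1,0.25,-0.013,0.214]]';python3 s.py;python3 -m creep '[[0,-0.1,0,-0.05,0],[0,-0.2,0,-0.1,0]]';python3 s.py
```

```text
clock: 40.12
ee_pos: [0.785, 0.0423, 0.1692]
ee_rot: [3.133, 0.011, -3.105]
contact_force: [0.2, 0.4, -5.9]
opening: 0.529
t 40.12 q [-0.116  0.743  0.855  1.673  0.01  -0.153] p [0.785  0.0423 0.1692] x [-0.999 -0.037 -0.011] y [-0.037  0.999  0.008] z [ 0.011  0.009 -1.   ]
tilt out deg 0.65 F [ 0.16  0.43 -5.85] M [-0.069 -0.009 -0.025] Mtool [ 0.069 -0.007  0.024] open 0.529
clock: 40.38
ee_pos: [0.8287, 0.0417, 0.1935]
ee_rot: [3.135, 0.057, -3.107]
contact_force: [0.5, -0.3, -4.3]
opening: 0.53
t 40.38 q [-0.113  0.918  1.155  1.753  0.015 -0.147] p [0.8287 0.0417 0.1935] x [-0.998 -0.035 -0.057] y [-0.035  0.999  0.007] z [ 0.057  0.008 -0.998]
tilt out deg 3.26 F [ 0.52 -0.33 -4.3 ] M [-0.023 -0.013  0.008] Mtool [ 0.023 -0.012 -0.01 ] open 0.53
```

Now push tilts.

```bash
for i in 1; do python3 -m creep '[[0,-0.5,0,-0.15,0],[0,-0.5,0,-0.15,0]]';python3 -m creep '[[0,-0.5,0,-0.15,0],[0,-0.5,0,-0.15,0]]';python3 s.py;python3 -m creep '[[0,-0.5,0,-0.15,0],[0,-0.5,0,-0.15,0]]';python3 -m creep '[[0,-0.5,0,-0.15,0],[0,-0.5,0,-0.15,0]]';done;python3 s.py
```

```text
clock: 40.62
ee_pos: [0.8607, 0.0418, 0.1976]
ee_rot: [3.138, 0.125, -3.107]
contact_force: [-0.4, -0.6, -3.7]
opening: 0.529
clock: 40.88
ee_pos: [0.89, 0.042, 0.2065]
ee_rot: [3.141, 0.191, -3.107]
contact_force: [-0.7, -0.0, -4.7]
opening: 0.531
t 40.88 q [-0.11   0.91   1.153  1.625  0.028 -0.142] p [0.89   0.042  0.2065] x [-0.981 -0.034 -0.19 ] y [-0.035  0.999  0.001] z [ 0.19   0.007 -0.982]
tilt out deg 10.95 F [-0.66 -0.01 -4.67] M [ 0.045  0.332 -0.019] Mtool [-0.052  0.33   0.03 ] open 0.531
clock: 41.12
ee_pos: [0.9172, 0.0423, 0.2217]
ee_rot: [-3.14, 0.257, -3.107]
contact_force: [-0.7, -0.7, -4.1]
opening: 0.531
clock: 41.38
ee_pos: [0.9418, 0.0425, 0.2429]
ee_rot: [-3.137, 0.324, -3.106]
contact_force: [-0.7, 0.1, -3.8]
opening: 0.526
t 41.38 q [-0.108  0.885  1.154  1.518  0.041 -0.136] p [0.9418 0.0425 0.2429] x [-0.947 -0.033 -0.318] y [-0.034  0.999 -0.004] z [ 0.318  0.006 -0.948]
tilt out deg 18.56 F [-0.65  0.13 -3.79] M [0.017 0.592 0.037] Mtool [-0.047  0.59  -0.026] open 0.526
```

```bash
python3 -m creep '[[0,0.1,0,-0.03,0.12],[0,0.2,0,-0.07,0.24],[0,0.32,0,-0.11,0.36],[0,0.45,0,-0.15,0.48],[0,0.57,0,-0.19,0.6],[0,0.7,0,-0.23,0.72],[0,0.82,0,-0.27,0.84],[0,0.85,0,-0.28,0.96],[0,0.85,0,-0.28,1],[0,0.85,0,-0.28,1]]';python3 avg.py;python3 s.py; python3 -m creep '[[0,0,0,0,0.12],[0,0,0,0,0.24],[0,0,0,0,0.36],[0,0,0,0,0.48],[0,0,0,0,0.6],[0,0,0,0,0.72],[0,0,0,0,0.84],[0,0,0,0,0.96],[0,0,0,0,1],[0,0,0,0,1]]';python3 -m creep '[[0,0,0,0,0],[0,0,0,0,-0.12],[0,0,0,0,-0.24],[0,0,0,0,-0.36],[0,0,0,0,-0.48],[0,0,0,0,-0.6],[0,0,0,0,-0.72],[0,0,0,0,-0.84],[0,0,0,0,-0.96],[0,0,0,0,-1]]';python3 -m creep '[[0,0,0,0,0]]';python3 avg.py;python3 s.py
```

```text
clock: 42.62
ee_pos: [0.5835, 0.0305, 0.2406]
ee_rot: [2.819, 0.027, 1.672]
contact_force: [0.0, 0.2, -6.0]
opening: 0.53
t 42.88 mean [ 0.661 -0.007 -0.006 -0.021 -0.085 -4.732] sem [0.023 0.011 0.007 0.155 0.24  0.383]
t 42.88 q [-0.216 -0.395 -0.314  1.338  0.075  1.259] p [0.5841 0.0305 0.2402] x [-0.103  0.994 -0.027] y [0.943 0.106 0.316] z [ 0.317  0.007 -0.948]
tilt out deg 18.51 F [ 0.14 -0.32 -3.36] M [-0.114  0.688 -0.044] Mtool [ 0.697 -0.048  0.01 ] open 0.53
clock: 44.12
ee_pos: [0.5842, 0.0306, 0.2402]
ee_rot: [3.089, -0.319, 0.186]
contact_force: [1.1, -0.3, -5.5]
opening: 0.527
clock: 45.38
ee_pos: [0.5842, 0.0306, 0.2404]
ee_rot: [2.819, 0.028, 1.677]
contact_force: [0.4, -0.5, -4.7]
opening: 0.53
clock: 45.5
ee_pos: [0.5842, 0.0306, 0.2404]
ee_rot: [2.819, 0.027, 1.672]
contact_force: [0.3, -0.5, -4.9]
opening: 0.527
t 45.75 mean [ 6.270e-01  1.010e-01 -4.000e-03 -1.000e-01  2.090e-01 -4.699e+00] sem [0.012 0.016 0.012 0.24  0.093 0.141]
t 45.75 q [-0.216 -0.396 -0.314  1.337  0.075  1.262] p [0.5842 0.0305 0.2404] x [-0.1    0.995 -0.027] y [0.943 0.103 0.317] z [ 0.318  0.007 -0.948]
tilt out deg 18.54 F [ 0.02 -0.17 -4.31] M [0.027 0.605 0.045] Mtool [ 0.598  0.103 -0.03 ] open 0.534
```

```bash
python3 -m creep '[[0,0,-0.13,-0.04,-0.12],[0,0,-0.26,-0.08,-0.24],[0,0,-0.38,-0.12,-0.36],[0,0,-0.46,-0.15,-0.48],[0,0,-0.54,-0.18,-0.6],[0,0,-0.62,-0.2,-0.72],[0,0,-0.7,-0.2,-0.84]]';python3 s.py;python3 g.py 0.26 0.02 0.24
```

```text
clock: 46.62
ee_pos: [0.4003, -0.0037, 0.2679]
ee_rot: [3.069, 0.241, 2.927]
contact_force: [0.3, -0.0, -4.0]
opening: 0.525
t 46.62 q [-0.457 -0.841 -0.525  1.671  0.128 -0.237] p [ 0.4003 -0.0037  0.2679] x [-0.949  0.207 -0.239] y [0.195 0.978 0.07 ] z [ 0.248  0.02  -0.969]
tilt out deg 14.34 F [ 0.32 -0.04 -4.01] M [-0.078  0.418  0.032] Mtool [ 0.153  0.395 -0.042] open 0.525
shift scaled [ 0.362 -0.016 -0.018] rows>= 2.3192612800203953
```

```bash
python3 -m creep '[[0,0.36,-0.07,-0.03,0],[0,0.36,-0.07,-0.03,0]]';python3 -m creep '[[0,0.36,-0.07,-0.03,0],[0,0.36,-0.07,-0.03,0]]';python3 s.py;python3 -m creep '[[0,0.36,-0.07,0.03,0],[0,0.36,-0.07,0.03,0]]';python3 s.py
```

```text
clock: 46.88
ee_pos: [0.3627, -0.009, 0.2795]
ee_rot: [3.067, 0.176, 2.926]
contact_force: [0.1, -0.2, -4.4]
opening: 0.531
clock: 47.12
ee_pos: [0.3218, -0.0182, 0.301]
ee_rot: [3.063, 0.117, 2.931]
contact_force: [-0.1, -0.6, -4.5]
opening: 0.528
t 47.12 q [-0.612 -0.841 -0.438  1.898  0.118 -0.401] p [ 0.3218 -0.0182  0.301 ] x [-0.971  0.208 -0.116] y [0.2   0.977 0.078] z [ 0.13   0.053 -0.99 ]
tilt out deg 7.28 F [-0.06 -0.64 -4.48] M [-0.164  0.109 -0.001] Mtool [ 0.182  0.074 -0.015] open 0.528
clock: 47.38
ee_pos: [0.2834, -0.0327, 0.3143]
ee_rot: [3.053, 0.06, 2.935]
contact_force: [0.5, 0.5, -5.5]
opening: 0.53
t 47.38 q [-0.736 -0.841 -0.406  1.999  0.106 -0.532] p [ 0.2834 -0.0327  0.3143] x [-0.977  0.204 -0.06 ] y [0.199 0.976 0.088] z [ 0.076  0.074 -0.994]
tilt out deg 3.85 F [ 0.46  0.47 -5.49] M [-0.238  0.046  0.001] Mtool [ 0.242 -0.002 -0.016] open 0.53
```

```bash
python3 g.py 0.66 0.03 0.22 180;  python3 -m creep '[[0,-0.13,0.02,0.03,-0.1],[0,-0.27,0.04,0.06,-0.14],[0,-0.41,0.06,0.09,-0.14],[0,-0.55,0.08,0.12,-0.14],[0,-0.69,0.1,0.15,-0.14],[0,-0.83,0.12,0.18,-0.14],[0,-0.93,0.12,0.2,-0.14]]';python3 s.py;python3 g.py 0.81 0.05 0.2
```

```text
shift scaled [-0.874  0.319  0.318] rows>= 6.291597378497982
twist scaled -0.137 rows>= 1.1042450878451417 q6 -0.53
clock: 48.25
ee_pos: [0.6652, -0.0551, 0.2588]
ee_rot: [3.067, 0.076, -3.137]
contact_force: [0.0, -0.2, -4.3]
opening: 0.528
t 48.25 q [-0.328  0.253  0.382  1.652  0.096 -0.333] p [ 0.6652 -0.0551  0.2588] x [-0.997 -0.004 -0.076] y [-0.01   0.997  0.075] z [ 0.076  0.075 -0.994]
tilt out deg 3.96 F [ 0.02 -0.22 -4.28] M [-0.251  0.083  0.019] Mtool [ 0.249  0.087 -0.032] open 0.528
shift scaled [-0.351  0.247  0.193] rows>= 3.0128958669499495
```

```bash
python3 g.py 0.81 -0.12 0.22;python3 -m creep '[[0,-0.13,-0.05,0.02,0],[0,-0.24,-0.1,0.05,0],[0,-0.32,-0.15,0.08,0],[0,-0.4,-0.17,0.1,0]]';python3 s.py;python3 -m creep '[[0,-0.5,0,-0.15,0],[0,-0.5,0,-0.15,0]]';python3 s.py
```

```text
shift scaled [-0.353 -0.173  0.112] rows>= 2.61385311156478
clock: 48.75
ee_pos: [0.8161, -0.1188, 0.2178]
ee_rot: [3.069, 0.087, -3.141]
contact_force: [46.8, -18.2, 44.6]
opening: 0.529
t 48.75 q [-0.344  0.89   1.156  1.78   0.098 -0.345] p [ 0.8161 -0.1188  0.2178] x [-0.996 -0.001 -0.087] y [-0.007  0.997  0.072] z [ 0.086  0.073 -0.994]
tilt out deg 4.29 F [ 46.85 -18.24  44.55] M [-2.13  -5.199 -0.439] Mtool [ 2.166 -5.202 -0.127] open 0.529
clock: 49.0
ee_pos: [0.8499, -0.1066, 0.2233]
ee_rot: [3.082, 0.153, 3.14]
contact_force: [-0.9, 0.5, -3.4]
opening: 0.522
t 49.0 q [-0.319  0.887  1.155  1.713  0.104 -0.315] p [ 0.8499 -0.1066  0.2233] x [-0.988  0.001 -0.152] y [-0.008  0.998  0.059] z [ 0.152  0.059 -0.987]
tilt out deg 8.23 F [-0.86  0.5  -3.41] M [-0.068  0.263 -0.024] Mtool [0.071 0.262 0.029] open 0.522
```

```bash
python3 -m creep '[[0,-0.5,-0.15,-0.15,0],[0,-0.5,-0.15,-0.15,0]]';python3 -m creep '[[0,-0.5,-0.15,-0.15,0],[0,-0.5,-0.15,-0.15,0]]';python3 s.py;python3 -m creep '[[0,-0.5,-0.15,-0.15,0],[0,-0.5,-0.15,-0.15,0]]';python3 s.py
```

```text
clock: 49.25
ee_pos: [0.8772, -0.1262, 0.2314]
ee_rot: [3.096, 0.218, 3.137]
contact_force: [-0.8, 0.8, -4.7]
opening: 0.529
clock: 49.5
ee_pos: [0.9019, -0.1449, 0.2433]
ee_rot: [3.11, 0.281, 3.134]
contact_force: [-0.7, -0.4, -5.6]
opening: 0.532
t 49.5 q [-0.348  0.877  1.155  1.594  0.123 -0.33 ] p [ 0.9019 -0.1449  0.2433] x [-0.961  0.007 -0.278] y [-0.001  1.     0.03 ] z [ 0.278  0.029 -0.96 ]
tilt out deg 15.64 F [-0.68 -0.37 -5.63] M [-0.038  0.561 -0.018] Mtool [0.045 0.561 0.023] open 0.532
clock: 49.75
ee_pos: [0.9242, -0.162, 0.2615]
ee_rot: [3.125, 0.345, 3.133]
contact_force: [-0.1, -0.5, -4.7]
opening: 0.528
t 49.75 q [-0.361  0.865  1.155  1.541  0.133 -0.334] p [ 0.9242 -0.162   0.2615] x [-0.941  0.008 -0.338] y [0.003 1.    0.015] z [ 0.339  0.013 -0.941]
tilt out deg 19.34 F [-0.06 -0.5  -4.75] M [-0.025  0.595  0.005] Mtool [ 0.027  0.595 -0.005] open 0.528
```

```bash
python3 g.py 0.60 0.06 0.24;python3 g.py 0.40 0.17 0.25
```

```text
shift scaled [ 0.785  0.551 -0.216] rows>= 6.295815563185337
shift scaled [ 1.25   0.825 -0.406] rows>= 9.929181679265723
```

```bash
python3 -m creep '[[0,0.11,0.08,-0.03,0],[0,0.23,0.16,-0.06,0],[0,0.35,0.24,-0.09,0],[0,0.47,0.32,-0.13,0],[0,0.59,0.4,-0.17,0],[0,0.71,0.48,-0.2,0],[0,0.82,0.57,-0.22,0]]';python3 g.py 0.40 0.17 0.25;python3 -m creep '[[0,0.12,0.08,-0.05,0],[0,0.24,0.16,-0.09,0],[0,0.33,0.22,-0.12,0],[0,0.4,0.26,-0.15,0],[0,0.46,0.27,-0.17,0],[0,0.52,0.27,-0.19,0],[0,0.6,0.27,-0.2,0]]';python3 s.py
```

```text
clock: 50.62
ee_pos: [0.6232, 0.0402, 0.2408]
ee_rot: [3.125, 0.344, 3.133]
contact_force: [-0.4, -0.1, -3.8]
opening: 0.527
shift scaled [ 0.52   0.323 -0.206] rows>= 4.1333280476207985
clock: 51.5
ee_pos: [0.3989, 0.1635, 0.248]
ee_rot: [3.139, 0.31, 3.132]
contact_force: [0.9, 0.8, -5.1]
opening: 0.531
t 51.5 q [ 0.113 -0.842 -0.581  1.524 -0.035  0.116] p [0.3989 0.1635 0.248 ] x [-0.952  0.009 -0.305] y [0.009 1.    0.002] z [ 0.305 -0.001 -0.952]
tilt out deg 16.39 F [ 0.91  0.76 -5.09] M [ 0.035  0.561 -0.006] Mtool [-0.026  0.561  0.016] open 0.531
```

```bash
python3 -m creep '[[0,0.35,-0.12,-0.08,0],[0,0.35,-0.12,-0.08,0]]';python3 -m creep '[[0,0.35,-0.12,-0.08,0],[0,0.35,-0.12,-0.08,0]]';python3 s.py;python3 -m creep '[[0,0.35,-0.12,-0.03,0],[0,0.35,-0.12,-0.03,0]]';python3 s.py
```

```text
clock: 51.75
ee_pos: [0.3521, 0.1692, 0.2646]
ee_rot: [-3.116, 0.254, 3.132]
contact_force: [0.9, 0.1, -5.7]
opening: 0.533
clock: 52.0
ee_pos: [0.2939, 0.1799, 0.2898]
ee_rot: [-3.085, 0.207, 3.129]
contact_force: [0.4, 0.7, -4.6]
opening: 0.53
t 52.0 q [ 0.283 -0.842 -0.473  1.757 -0.114  0.291] p [0.2939 0.1799 0.2898] x [-0.979  0.012 -0.205] y [ 0.024  0.998 -0.055] z [ 0.204 -0.059 -0.977]
tilt out deg 8.24 F [ 0.43  0.72 -4.64] M [ 0.144  0.265 -0.028] Mtool [-0.132  0.269  0.041] open 0.53
clock: 52.25
ee_pos: [0.2225, 0.1958, 0.3072]
ee_rot: [-3.048, 0.171, 3.126]
contact_force: [1.1, 0.7, -5.4]
opening: 0.533
t 52.25 q [ 0.469 -0.842 -0.432  1.872 -0.162  0.483] p [0.2225 0.1958 0.3072] x [-0.985  0.015 -0.17 ] y [ 0.031  0.995 -0.092] z [ 0.168 -0.096 -0.981]
tilt out deg 3.59 F [ 1.06  0.72 -5.39] M [0.237 0.229 0.041] Mtool [-0.237  0.232 -0.022] open 0.533
```

```bash
python3 g.py 0.39 -0.02 0.25; python3 -m creep '[[0,-0.1,-0.12,0.07,0],[0,-0.2,-0.24,0.14,0],[0,-0.3,-0.36,0.2,0],[0,-0.38,-0.48,0.2,0],[0,-0.38,-0.54,0.2,0]]';python3 s.py;python3 g.py 0.29 0.03 0.25
```

```text
shift scaled [-0.396 -0.511  0.262] rows>= 4.4656182978374375
clock: 52.88
ee_pos: [0.3807, -0.0319, 0.2734]
ee_rot: [-3.046, 0.171, 3.126]
contact_force: [-0.5, 0.6, -5.4]
opening: 0.528
t 52.88 q [-0.407 -0.793 -0.479  1.691 -0.024 -0.385] p [ 0.3807 -0.0319  0.2734] x [-0.985  0.016 -0.17 ] y [ 0.032  0.995 -0.094] z [ 0.167 -0.098 -0.981]
tilt out deg 10.08 F [-0.51  0.55 -5.41] M [0.22  0.305 0.012] Mtool [-0.214  0.31  -0.005] open 0.528
shift scaled [0.236 0.152 0.004] rows>= 1.7958669059100412
```

```bash
python3 -m creep '[[0,0.13,0.04,0,0],[0,0.27,0.1,0,0],[0,0.36,0.13,0,0]]';python3 s.py;python3 -m creep '[[0,0.33,0.12,0,0],[0,0.33,0.12,0,0]]';python3 s.py
```

```text
clock: 53.25
ee_pos: [0.3239, 0.0356, 0.2782]
ee_rot: [-3.04, 0.109, 3.12]
contact_force: [0.5, -0.3, -5.5]
opening: 0.527
t 53.25 q [-0.21  -0.842 -0.486  1.8   -0.079 -0.188] p [0.3239 0.0356 0.2782] x [-0.994  0.021 -0.109] y [ 0.033  0.994 -0.101] z [ 0.106 -0.104 -0.989]
tilt out deg 5.41 F [ 0.46 -0.3  -5.54] M [ 0.179  0.127 -0.036] Mtool [-0.171  0.136  0.041] open 0.527
clock: 53.5
ee_pos: [0.2651, 0.1031, 0.2864]
ee_rot: [-3.022, 0.067, 3.115]
contact_force: [0.4, 0.8, -4.5]
opening: 0.526
t 53.5 q [ 0.061 -0.842 -0.467  1.89  -0.125  0.088] p [0.2651 0.1031 0.2864] x [-0.997  0.026 -0.066] y [ 0.034  0.992 -0.119] z [ 0.063 -0.121 -0.991]
tilt out deg 0.84 F [ 0.41  0.82 -4.47] M [ 0.309 -0.021 -0.007] Mtool [-0.308 -0.009  0.029] open 0.526
```

```bash
python3 g.py 0.35 -0.22 0.25; python3 g.py 0.25 -0.13 0.25
```

```text
shift scaled [-0.227 -0.783  0.201] rows>= 5.376746223754046
shift scaled [ 0.028 -0.569  0.158] rows>= 3.7827304275112037
```

```bash
python3 -m creep '[[0,-0.08,-0.13,0.05,0],[0,-0.16,-0.26,0.1,0],[0,-0.24,-0.4,0.15,0],[0,-0.24,-0.54,0.18,0],[0,-0.23,-0.68,0.19,0],[0,-0.227,-0.783,0.2,0]]';python3 s.py;python3 g.py 0.25 -0.12 0.25
```

```text
clock: 54.25
ee_pos: [0.3505, -0.2233, 0.2502]
ee_rot: [-3.019, 0.066, 3.114]
contact_force: [-0.2, 1.8, -4.2]
opening: 0.531
t 54.25 q [-0.854 -0.619 -0.414  1.642 -0.035 -0.826] p [ 0.3505 -0.2233  0.2502] x [-0.997  0.027 -0.066] y [ 0.035  0.992 -0.122] z [ 0.062 -0.124 -0.99 ]
tilt out deg 6.81 F [-0.18  1.76 -4.16] M [0.309 0.004 0.001] Mtool [-0.309  0.014  0.018] open 0.531
shift scaled [ 0.258  0.247 -0.047] rows>= 2.3056819635872654
```

```bash
python3 -m creep '[[0,0.12,0.1,-0.02,0],[0,0.25,0.2,-0.03,0],[0,0.38,0.28,-0.03,0]]';python3 s.py;python3 -m creep '[[0,0.26,0.15,0,0],[0,0.26,0.15,0,0]]';python3 s.py
```

```text
clock: 54.62
ee_pos: [0.2781, -0.1366, 0.2659]
ee_rot: [-3.048, 0.013, 3.11]
contact_force: [0.0, -0.1, -4.5]
opening: 0.529
t 54.62 q [-0.82  -0.841 -0.505  1.832 -0.057 -0.79 ] p [ 0.2781 -0.1366  0.2659] x [-0.999  0.031 -0.013] y [ 0.032  0.995 -0.094] z [ 0.01  -0.094 -0.996]
tilt out deg 2.89 F [ 0.04 -0.07 -4.46] M [ 0.104 -0.036 -0.013] Mtool [-0.105 -0.032  0.017] open 0.529
clock: 54.88
ee_pos: [0.253, -0.0983, 0.2888]
ee_rot: [-3.068, -0.038, 3.107]
contact_force: [1.4, -0.9, -4.6]
opening: 0.529
t 54.88 q [-0.755 -0.842 -0.457  1.935 -0.081 -0.723] p [ 0.253  -0.0983  0.2888] x [-0.999  0.035  0.038] y [ 0.032  0.997 -0.074] z [-0.041 -0.072 -0.997]
tilt out deg -0.68 F [ 1.37 -0.92 -4.56] M [ 0.116 -0.166 -0.025] Mtool [-0.122 -0.16   0.032] open 0.529
```

```bash
python3 g.py 0.636 0.026 0.16;python3 -m creep '[[0,-0.13,0.04,0.03,0],[0,-0.27,0.08,0.06,0],[0,-0.41,0.12,0.1,0],[0,-0.55,0.16,0.14,0],[0,-0.69,0.2,0.18,0],[0,-0.82,0.25,0.22,0],[0,-0.95,0.3,0.26,0],[0,-0.95,0.32,0.27,0]]';python3 s.py;python3 g.py 0.636 0.026 0.10
```

```text
shift scaled [-0.958  0.364  0.259] rows>= 6.7642837404260305
clock: 55.88
ee_pos: [0.6329, 0.0103, 0.149]
ee_rot: [-3.071, -0.046, 3.108]
contact_force: [-0.2, -1.1, -5.4]
opening: 0.53
t 55.88 q [-0.148  0.271  0.204  1.542 -0.075 -0.115] p [0.6329 0.0103 0.149 ] x [-0.998  0.033  0.046] y [ 0.03   0.997 -0.07 ] z [-0.048 -0.069 -0.996]
tilt out deg -2.84 F [-0.17 -1.07 -5.37] M [ 0.164 -0.084 -0.001] Mtool [-0.167 -0.078 -0.002] open 0.53
shift scaled [-0.012  0.048  0.119] rows>= 0.8242854598842314
```

```bash
python3 -m creep '[[0,-0.006,0.025,0.06,0],[0,-0.012,0.048,0.115,0],[0,-0.012,0.048,0.115,0],[0,-0.012,0.048,0.115,0]]';python3 - <<'E'
from h import *
a=snap('side','d9.png');b=snap('scene','s9.png')
cv2.imwrite('pics/m9.png',np.hstack([cv2.resize(a[130:280,180:330],(400,400),interpolation=cv2.INTER_CUBIC),cv2.resize(b[90:230,180:350],(400,400),interpolation=cv2.INTER_CUBIC)])[:,:,::-1])
E
python3 s.py
```

```text
clock: 56.38
ee_pos: [0.6356, 0.0241, 0.1093]
ee_rot: [-3.07, -0.038, 3.107]
contact_force: [-0.2, 0.9, -4.4]
opening: 0.529
t 56.48 q [-0.127  0.274  0.136  1.464 -0.075 -0.092] p [0.6358 0.0239 0.1094] x [-0.999  0.035  0.038] y [ 0.032  0.997 -0.072] z [-0.04  -0.07  -0.997]
tilt out deg -2.46 F [ 0.6  -0.21 -4.75] M [ 0.152 -0.005  0.044] Mtool [-0.151 -0.004 -0.049] open 0.531
```

View pics/m9.png

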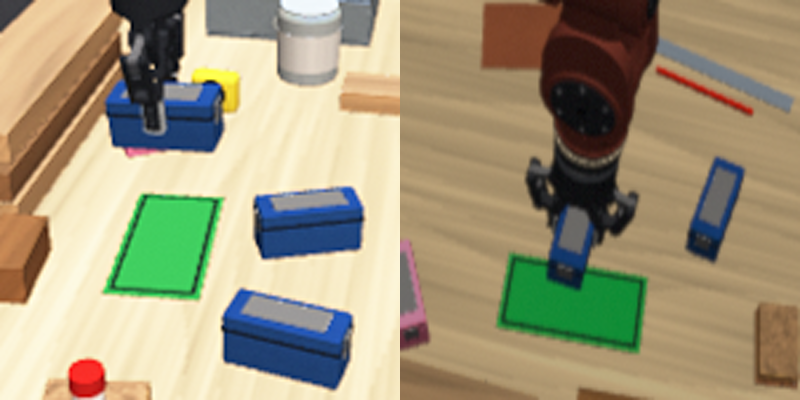

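View pics/d9.png

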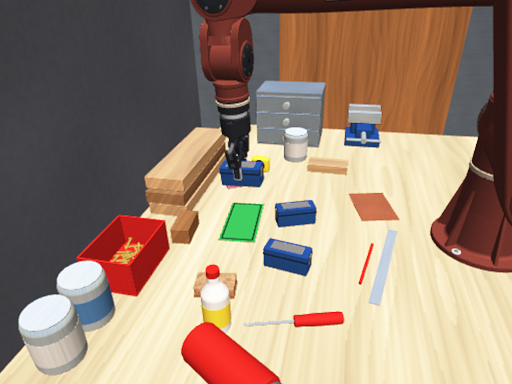

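Run:
```python
import cv2
a=cv2.imread('pics/d9.png')[150:195,213:273];b=cv2.imread('pics/s9.png')[155:200,235:275]
cv2.imwrite('pics/z9a.png',cv2.resize(a,None,fx=12,fy=12,interpolation=cv2.INTER_CUBIC))
cv2.imwrite('pics/z9b.png',cv2.resize(b,None,fx=12,fy=12,interpolation=cv2.INTER_CUBIC))
```

```text
(no output)
```

View pics/z9a.png

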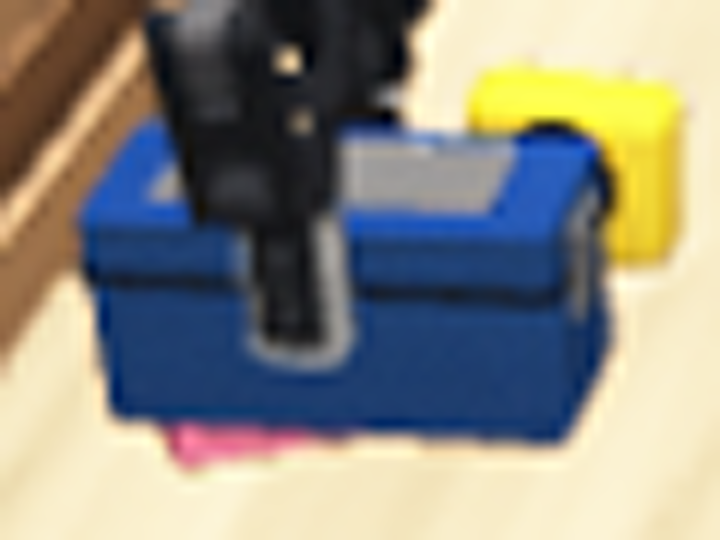

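View pics/z9b.png

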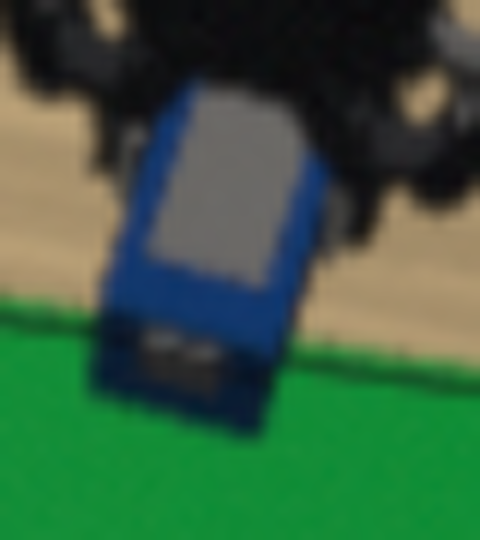

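```bash
cat > fit.py <<'E'
from proj import *
from scipy.optimize import least_squares
s=lambda x,y:(213+x/12-.46,150+y/12-.46); c=lambda x,y:(235+x/12-.46,155+y/12-.46)
X,Y=.055,.023 # body x outward, y = +y world
D=[('side',(X,Y,.056),s(82,218)),('side',(-X,Y,.056),s(558,240)),('side',(X,Y,0),s(112,415)),('side',(-X,Y,0),s(565,442)),('side',(X,-Y,.056),s(140,128)),('side',(-X,-Y,.056),s(598,145)),
('scene',(X,-Y,.056),c(105,298)),('scene',(X,Y,.056),c(283,345)),('scene',(X,-Y,0),c(95,390)),('scene',(X,Y,0),c(262,437))]
def f(p):
    Rm=R.from_euler('xyz',p[3:]).as_matrix();return np.concatenate([proj(n,Rm@np.array(b)+p[:3])-u for n,b,u in D])
import proj as pm
def proj(n,P,_c={}):
    if n not in _c:
        k=vision.get_calibration(n);_c[n]=(np.array(k['camera_matrix']),np.linalg.inv(np.array(k['world_from_camera'])))
    K,T=_c[n];q=T[:3,:3]@np.array(P)+T[:3,3];q=K@[q[0],-q[1],-q[2]];return q[:2]/q[2]
r=least_squares(f,[.638,.03,.12,0,0,0],loss='soft_l1');print(r.x[:3].round(4),np.degrees(r.x[3:]).round(1));print(r.fun.reshape(-1,2).round(2).tolist())
E
python3 fit.py
```

```text
[0.631  0.0279 0.1262] [-4.1  3.  -2.4]
[[-0.55, -0.39], [-0.21, -0.23], [-0.1, 1.17], [1.04, 1.37], [0.21, -1.03], [0.79, -0.76], [-0.22, -0.24], [0.21, 0.39], [-0.38, 0.23], [0.37, 0.7]]
```

```bash
python3 -c "
from plant import arm
print(arm.hand_in()); o=arm.get_obs();print(o['clock'],o['ee_pos'],o['opening'],o['contact_force'])"
```

```text
the job is handed in; nothing more can be done
None
the job is handed in; nothing more can be done
```

I handed the job in at about 56.5 s of the 72 s. The rattling case, the right-hand one at about (0.445, −0.188), was still gripped over the mat. I got no verdict back.

**Finding the rattling case:** I lifted all three cases and rocked each one about 15–25° end to end. I compared the moment across the case in the same pose, before and after tipping to the other end:

| Case | Before (N m) | After (N m) | Result |
|---|---|---|---|
| Middle | −0.074 | −0.053 | silent |
| Left | −0.151 | −0.143 | silent |
| Right | −0.007 | +0.101 | rattles |

I then brought the right-hand case back through level and tipped it once more before holding it level. The two silent cases are standing about where they started. That comes from the release poses and the pictures; I did not re-measure their positions.

**Last checks:**
- **Position:** a box fit to two cameras put the held case about 7 mm from the mat's centre, with its underside 126 mm above the bench.
- **Level:** the fit gave about 5° of tilt, and the tool pose gave 5.3°. The limit is 8°, so it passes but is not perfectly level.
- **Other objects:** in the last side picture nothing else on the bench looked moved.

**What went wrong or disagreed:**
- **Finger height:** the fingertips sit about 36–40 mm above the reported tool point. My first grasp therefore closed on top of the middle case, with about 5 N, before I corrected the height.
- **Tilting:** the moves can't tilt the tool directly, so I tilted it by pushing the arm against its reach limits. Hitting the outer limit too fast gave brief force spikes: one reading of about 120 N in total (106, 6 and 57 N by axis), right at the 120 N wrist limit, and a later one of about 67 N. The first may have passed the limit between readings.
- **Joint 2:** it read up to −0.842 rad, against a stated limit of −0.84.

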